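# Brush out the beakers and put them in the drying drawer

### The arm

A 7-joint arm with a two-finger parallel gripper is mounted at the origin on the work surface. World frame = base frame: x ahead of the robot, y to its left, z up, the work surface at z = 0. Lengths are in m, angles in rad, forces in N, time in s.
With the tool pointing down it reaches from about 0.425 to 0.95 m from the base axis. Payload 4.7 kg.
Tool frame: the origin (TCP) lies between the finger pads; the fingertips stand 17 mm ahead of it and the grasp point (between the pads) lies 2 mm behind it; z points along the fingers, y is the direction in which the jaws open and shut (so a half turn about z gives the same grasp; the last joint's range is limited). The gripper opens to 87 mm and grips with 3 to 60 N. Pads are 19 mm wide; open, the fingers measure 117 mm over their backs; the gripper's body (75 mm by 190 mm) begins 51 mm behind the grasp point.
Start: joints at [-1.226, 0.469, -0.049, 1.532, 0.024, 1.141, -0.082], TCP at [0.246, 0.628, 0.24] pointing down, gripper open.
Joint ranges: [-2.59, 2.59], [-0.33, 1.99], [-1.39, 1.29], [0.1, 2.45], [-1.04, 4.18], [0.21, 1.99], [-2.66, 2.66]. Speed limits (rad/s): [2.57, 2.57, 3.14, 3.14, 3.14, 3.14, 3.14].

### API

Orientations are given as a unit quaternion [w, x, y, z].
In Python, from station import telemetry, imaging, ticket gives the robot as it stands.
- The arm moves only by the tool send_rows, never from a script. Its argument "plan" is a list that holds one entry, the list of rows, each a list of 4 numbers: the shift along the tool's x, y, z in cm, then the turn about the tool's z in degrees. In form: [[[tx, ty, tz, twist], ...]]. A call has 1 to 20 rows; each row is the pose to reach, as a shift and turn from the pose commanded when the call began, along the tool's axes at that moment; what a row does not reach only later rows make up. A row lasts 1/8 s, in which the tool goes at most 62.5 mm and 10.7 degrees, less where a joint would pass 70% of its speed; a pose out of reach is approached as far as the arm can. A call with a gripper value outside its range is refused whole. "fingers" is the finger opening in cm, from 0 to 8.7, set as the call begins (left out, the last holds). The fingers move at their own pace and stop on an object; "force" is the grip in N (left out, the last holds). Time passes only in rows, so rows that repeat a pose let the fingers close. It gives the time, the measured TCP pose, the force and the opening at its end, in the units of the state.
- telemetry.sense(): the state, without advancing time (a new reading comes with each control period).
- imaging.camera(name): name is "side" or "top"; returns a dict with "img" (480x640x3 uint8, red, green, blue), "fov_y" (degrees; the focal length in pixels is half the picture's height over the tangent of half this angle, whatever the lens; pixels are square), "cx", "cy" (the principal point, pixels), "xyz" and "orientation" of the camera in the world. Camera axes: x right, y down, z forward; pixel columns grow to the right and rows downward; lengths in m; the calibration is good to about 2 mm. A picture is of the moment at which its call begins. There is no depth.
- ticket.finish_job(): hands the job in, once; it reports no verdict.
The state is a dict: "time_s": time; "joint_positions": joint angles; "joint_velocities": joint speeds; "effort": joint torques, N m; "tcp_pos": TCP position; "orientation": TCP orientation; "contact_force": force on the tool from outside, world axes, zero at the start; "wrist_torque": the same for the moment, N m; "width": finger opening in m.
Only numpy, scipy, OpenCV 4.12 (cv2) and the standard library are available. Lean on these libraries where they do the work, as an engineer would, in place of code of your own. Each camera call takes 0.05 s, during which the arm holds its last target.

### The job

Take the bottle brush off its hanger and brush out every steel beaker on the counter, from the shortest to the tallest: in each one push the brush right down to the bottom, draw it up to about the rim, and push it right down to the bottom once more. By the end all the beakers must stand upright inside the drawer of the drying cabinet, with the drawer pushed fully shut, and the brush must hang on its hanger again, its collar resting on both prongs. Leave everything else on the counter where it is.

Things in the scene. Friction and masses are not known exactly. Their poses are not given: they have to be found in the camera images.
- drawer (a joint): Slide of the one drawer of the steel countertop drying cabinet, in m: 0 = fully shut, 0.200 = fully open (end stop). It comes out towards the robot, along the -x axis of drawer_in. About 2 N of friction plus 6 N per m/s; stays where it is left. The fixed cabinet is 340 mm wide, 250 mm deep, 165 mm high, open at the front.
- drawer_handle (a point): Centre of the drawer's handle, a level round bar 12 mm thick, 150 mm long along the drawer's y axis, 130 mm above the table, on two 10 mm stems 70 mm either side of the centre. The bar's axis stands 45 mm clear of the front panel, whose top is 156 mm above the table (the cabinet behind it: 165 mm). It moves with the drawer.
- drawer_in (a point): Centre of the drawer's inner floor, 20 mm above the table; z up, -x the way the drawer opens; 151 mm behind the handle. Inside 184 mm along x, 288 mm along y; side and back walls rise 41 mm above this floor, the front panel 136 mm. Fully open, all of it stands clear of the cabinet. Room for three beakers side by side along y (say at y = -95, 0 and 95 mm).
- hanger_seat (a point): Hanging point of the brush hanger, a fixed wooden stand 165 mm high with two level steel prongs pointing along this point's -x: the point lies midway between them, level with their upper faces, 165 mm above the table. Slot 16 mm wide, open at its -x end, 30 mm from the point; its post (50 mm wide at the top) begins 47 mm behind (+x). Prongs 10 mm thick, 14 mm wide.
- brush: Bottle brush, 207 mm, about 90 g. Origin: underside of its round collar (34 mm across, 6 mm thick), z towards the handle: wood, 20 mm thick, z = 6 to 62 mm. Below: shaft 10 mm thick, then bristle head (stiff, 36 mm across), z = -55 to -145 mm. Starts hanging upright, collar on the prongs, shaft in the slot. The head does not fit through the slot: slide it off and on level, along the slot.
- brush_tip (a point): Centre of the flat lower end of the brush's bristle head, 145 mm below the brush's origin.
- beaker_short: Short stainless steel beaker: plain round open cup without handle, 80 mm high, 66 mm across outside, wall 3 mm, about 0.25 kg, standing upright on the table. Origin: centre of its underside, z up. May be absent. The three beakers differ only in height (80, 100, 120 mm).
- beaker_short_in (a point): Centre of the short beaker's inner floor, 5 mm above its underside; the inside is 60 mm across.
- beaker_medium: Medium stainless steel beaker: plain round open cup without handle, 100 mm high, 66 mm across outside, wall 3 mm, about 0.25 kg, standing upright on the table. Origin: centre of its underside, z up. May be absent. The three beakers differ only in height (80, 100, 120 mm).
- beaker_medium_in (a point): Centre of the medium beaker's inner floor, 5 mm above its underside; the inside is 60 mm across.
- beaker_tall: Tall stainless steel beaker: plain round open cup without handle, 120 mm high, 66 mm across outside, wall 3 mm, about 0.25 kg, standing upright on the table. Origin: centre of its underside, z up. May be absent. The three beakers differ only in height (80, 100, 120 mm).
- beaker_tall_in (a point): Centre of the tall beaker's inner floor, 5 mm above its underside; the inside is 60 mm across.
- steel_bowl: Wide steel bowl, 170 mm across, 75 mm high; not part of the job, leave it where it is. Origin: centre of its underside.
- garlic_bowl: Small blue bowl, 110 mm across, 50 mm high; not part of the job, leave it where it is. Origin: centre of its underside.
- pepper_mill: Wooden pepper mill, 48 mm across, 145 mm high; not part of the job, leave it where it is. Origin: centre of its underside.
- spice_tin: Round aluminium spice tin, 44 mm across, 60 mm high; not part of the job, leave it where it is. Origin: centre of its underside.
- garlic: White garlic bulb, 56 mm across, 55 mm high; not part of the job, leave it where it is. Origin: centre of its underside.
- mug: White mug, 80 mm across, 90 mm high, handle at its +y; not part of the job, leave it where it is. Origin: centre of its underside.
- oil: Green oil bottle, 64 mm across, 220 mm high; not part of the job, leave it where it is. Origin: centre of its underside.
Mind the look-alikes: they are no part of the job. What is shaped like the part that bears hanger_seat but red is not meant.

How it is judged:
On the way, in this order (a step that is already met when the one before it is completed fails the run):
1. the brush's end is at the bottom inside the short beaker (within 18 mm of its inner floor) (x of brush_tip in the frame of beaker_short_in between -0.03 and 0.03 m and y of brush_tip in the frame of beaker_short_in between -0.03 and 0.03 m and z of brush_tip in the frame of beaker_short_in between -0.01 and 0.018 m), for 0.1 s.
2. the brush is drawn up over the same beaker: its end 45 mm or more above the short beaker's inner floor (x of brush_tip in the frame of beaker_short_in between -0.03 and 0.03 m and y of brush_tip in the frame of beaker_short_in between -0.03 and 0.03 m and z of brush_tip in the frame of beaker_short_in above 0.045 m), for 0.05 s.
3. the brush's end is at the bottom of the short beaker a second time (all of step 1), for 0.1 s.
4. the brush's end is at the bottom inside the medium beaker (within 18 mm of its inner floor) (x of brush_tip in the frame of beaker_medium_in between -0.03 and 0.03 m and y of brush_tip in the frame of beaker_medium_in between -0.03 and 0.03 m and z of brush_tip in the frame of beaker_medium_in between -0.01 and 0.018 m), for 0.1 s.
5. the brush is drawn up over the same beaker: its end 50 mm or more above the medium beaker's inner floor (x of brush_tip in the frame of beaker_medium_in between -0.03 and 0.03 m and y of brush_tip in the frame of beaker_medium_in between -0.03 and 0.03 m and z of brush_tip in the frame of beaker_medium_in above 0.05 m), for 0.05 s.
6. the brush's end is at the bottom of the medium beaker a second time (all of step 4), for 0.1 s.
7. the brush's end is at the bottom inside the tall beaker (within 18 mm of its inner floor) (x of brush_tip in the frame of beaker_tall_in between -0.03 and 0.03 m and y of brush_tip in the frame of beaker_tall_in between -0.03 and 0.03 m and z of brush_tip in the frame of beaker_tall_in between -0.01 and 0.018 m), for 0.1 s.
8. the brush is drawn up over the same beaker: its end 60 mm or more above the tall beaker's inner floor (x of brush_tip in the frame of beaker_tall_in between -0.03 and 0.03 m and y of brush_tip in the frame of beaker_tall_in between -0.03 and 0.03 m and z of brush_tip in the frame of beaker_tall_in above 0.06 m), for 0.05 s.
9. the brush's end is at the bottom of the tall beaker a second time (all of step 7), for 0.1 s.
At the end, for the whole second after the job is handed in: Every beaker present stands upright (within 0.15 rad) on the drawer's inner floor, at rest; the drawer is shut to within 10 mm; the brush hangs upright (within 0.2 rad) with its collar on the prongs, within 24 mm of the hanging point and 6 mm of its height, at rest (z of beaker_short in the frame of drawer_in between -0.006 and 0.008 m and x of beaker_short in the frame of drawer_in between -0.1 and 0.1 m and y of beaker_short in the frame of drawer_in between -0.15 and 0.15 m and angle between each of beaker_short, beaker_medium, beaker_tall's own z axis and vertical below 0.15 rad and linear speed of each of beaker_short, beaker_medium, beaker_tall below 0.03 m/s and z of beaker_medium in the frame of drawer_in between -0.006 and 0.008 m and x of beaker_medium in the frame of drawer_in between -0.1 and 0.1 m and y of beaker_medium in the frame of drawer_in between -0.15 and 0.15 m and z of beaker_tall in the frame of drawer_in between -0.006 and 0.008 m and x of beaker_tall in the frame of drawer_in between -0.1 and 0.1 m and y of beaker_tall in the frame of drawer_in between -0.15 and 0.15 m and value of joint drawer below 0.01 m and horizontal distance between brush and hanger_seat below 0.024 m and z of brush in the frame of hanger_seat between -0.006 and 0.006 m and angle between brush's own z axis and vertical below 0.2 rad and linear speed of brush below 0.05 m/s); the robot touches nothing.
It fails at once if something that is not part of the job (bowls, pepper mill, spice tin, garlic, mug, oil bottle) is shifted by more than 60 mm (distance of any of steel_bowl, garlic_bowl, pepper_mill, spice_tin, garlic, mug, oil from where it was at the start of the episode above 0.06 m).
Of beaker_short, beaker_medium, beaker_tall only 2 to 3 are there at a start; the rules pass over those that are not, and their reading is None.
At some moment in a run one of beaker_short, beaker_medium, beaker_tall may be knocked a few centimetres aside while the robot is not near it.
It also fails if it takes over 210 s, if anything falls off the work surface, if the arm or the gripper's body presses on something with over 40 N, if the wrist force passes 120 N, or if a joint passes its speed limit or range.

## Working session

There is one attempt and no reset: what is moved stays moved. The work goes in short steps, Python scripts to look and compute and a tool call to move; the robot and the scene stay as the last step left them, time stands still between calls to the robot, and variables do not carry over. Pictures are saved under pics/ and viewed, and the job is handed in when it is done.

Besides the shell and the picture viewer there is one more tool, called after ">>>" as name(argument=value, ...) on one line, values as JSON. send_rows: Moves the arm, as the interface text tells. Its arguments: {"type":"object","properties":{"plan":{"type":"array"},"fingers":{"type":"number"},"force":{"type":"number"}},"required":["plan"]}

```bash
ls; mkdir -p pics; python3 - <<'E'
from station import telemetry, imaging
import cv2
s=telemetry.sense(); print(s)
for n in("side","top"):
    c=imaging.camera(n); cv2.imwrite(f"pics/{n}0.png",c["img"][:,:,::-1]); print({k:v for k,v in c.items() if k!="img"})
E
```

```text
pics
{'time_s': 0.0, 'joint_positions': array([-1.2258862 ,  0.4694193 , -0.04858657,  1.5336815 ,  0.0240858 ,
        1.14098656, -0.08232441]), 'joint_velocities': array([-0.00108407, -0.00105095, -0.00087923,  0.00016502,  0.00202939,
        0.00149409,  0.00052414]), 'effort': array([ 3.74191595e-04, -5.07975376e+01, -8.05352465e-02, -2.36151695e+01,
       -6.13785745e-02,  3.78547143e-02,  1.71541242e-04]), 'tcp_pos': array([0.24627223, 0.62786938, 0.23851956]), 'orientation': array([-1.47608796e-04,  1.85821840e-01,  9.82582990e-01, -9.43375249e-04]), 'contact_force': array([ 0.56330583, -0.74478648,  0.12972146]), 'wrist_torque': array([-0.01037831, -0.06045667,  0.01963948]), 'width': 0.0869910943586543}
{'fov_y': 53.26822078165603, 'cx': 308.63554846214896, 'cy': 233.62762812650732, 'xyz': array([ 0.10472003, -0.86127089,  1.22920574]), 'orientation': array([-0.34134552,  0.91073849, -0.21895257,  0.07809233])}
{'fov_y': 42.04778742456815, 'cx': 321.5719465981618, 'cy': 237.5115412114417, 'xyz': array([0.40310295, 0.01351183, 2.04524204]), 'orientation': array([-0.02610021,  0.71350416, -0.69975667,  0.02389993])}
```

View pics/side0.png

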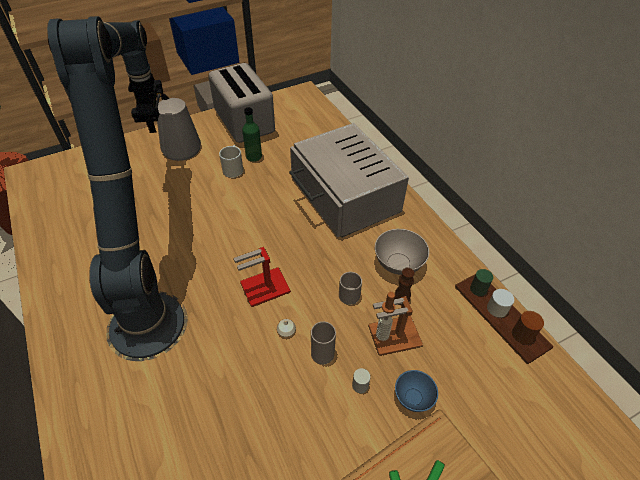

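View pics/top0.png

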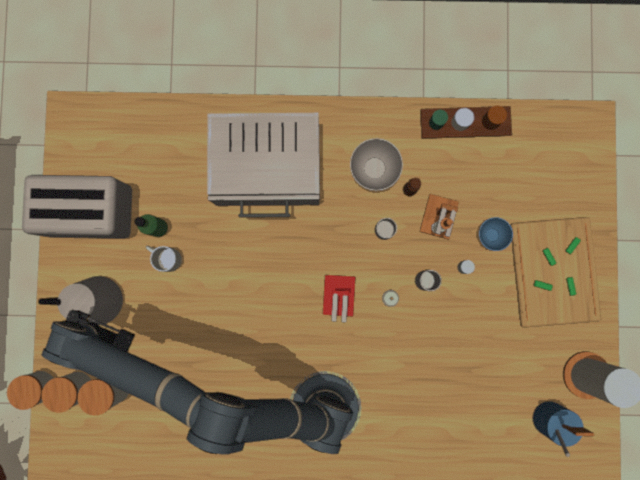

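```bash
cat > h.py <<'E'
import numpy as np, cv2
from scipy.spatial.transform import Rotation as R
from station import telemetry, imaging
def rot(q): return R.from_quat([q[1],q[2],q[3],q[0]]).as_matrix()
def shot(n): 
    c=imaging.camera(n); c["f"]=240/np.tan(np.radians(c["fov_y"]/2)); c["R"]=rot(c["orientation"]); return c
def ray(c,u,v):
    d=c["R"]@np.array([(u-c["cx"])/c["f"],(v-c["cy"])/c["f"],1]); return d/np.linalg.norm(d)
def atz(c,u,v,z):
    d=ray(c,u,v); return c["xyz"]+d*(z-c["xyz"][2])/d[2]
def proj(c,p):
    q=c["R"].T@(np.asarray(p)-c["xyz"]); return np.array([c["cx"]+c["f"]*q[0]/q[2],c["cy"]+c["f"]*q[1]/q[2]])
def tri(c1,uv1,c2,uv2):
    A=np.zeros((3,3));b=np.zeros(3)
    for c,uv in((c1,uv1),(c2,uv2)):
        P=np.eye(3)-np.outer(ray(c,*uv),ray(c,*uv)); A+=P;b+=P@c["xyz"]
    return np.linalg.solve(A,b)
def crop(c,x0,y0,x1,y1,k,name):
    im=cv2.resize(c["img"][y0:y1,x0:x1],None,fx=k,fy=k,interpolation=cv2.INTER_CUBIC)
    for x in range((x0+9)//10*10,x1,10):
        cv2.line(im,((x-x0)*k,0),((x-x0)*k,8 if x%50 else 20),(255,255,0),1)
        if x%20==0: cv2.putText(im,str(x),((x-x0)*k,30),0,.4,(255,255,0),1)
    for y in range((y0+9)//10*10,y1,10):
        cv2.line(im,(0,(y-y0)*k),(8,(y-y0)*k),(255,255,0),1)
        if y%20==0: cv2.putText(im,str(y),(10,(y-y0)*k+4),0,.4,(255,255,0),1)
    cv2.imwrite("pics/"+name,im[:,:,::-1])
E
python3 - <<'E'
from h import *
s=shot("side");t=shot("top")
crop(s,270,250,430,370,5,"s1.png"); crop(t,360,180,480,300,5,"t1.png"); crop(s,270,120,420,240,5,"s2.png"); crop(t,200,100,330,230,4,"t2.png")
E
```

```text
(no output)
```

View pics/s1.png

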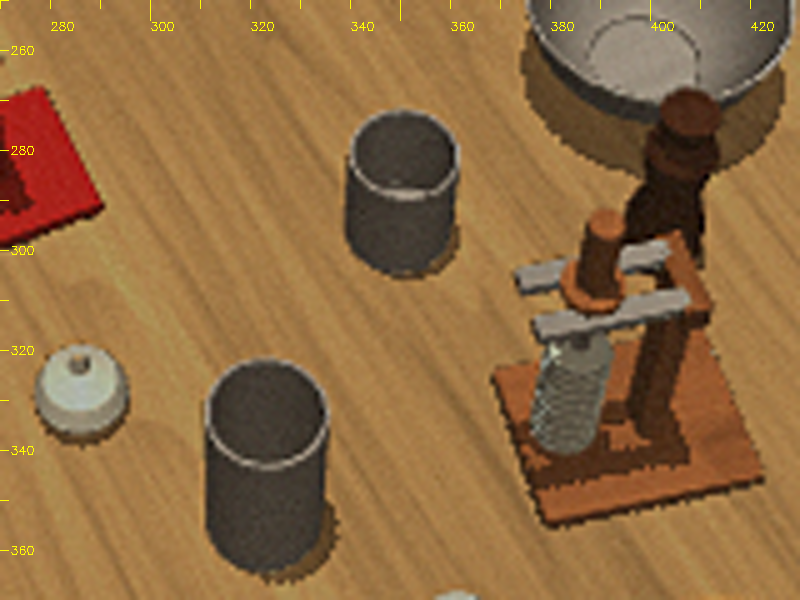

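View pics/t1.png

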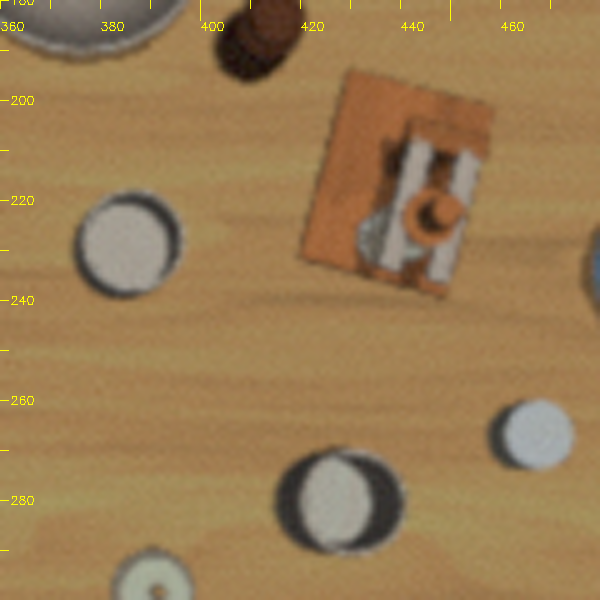

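View pics/s2.png

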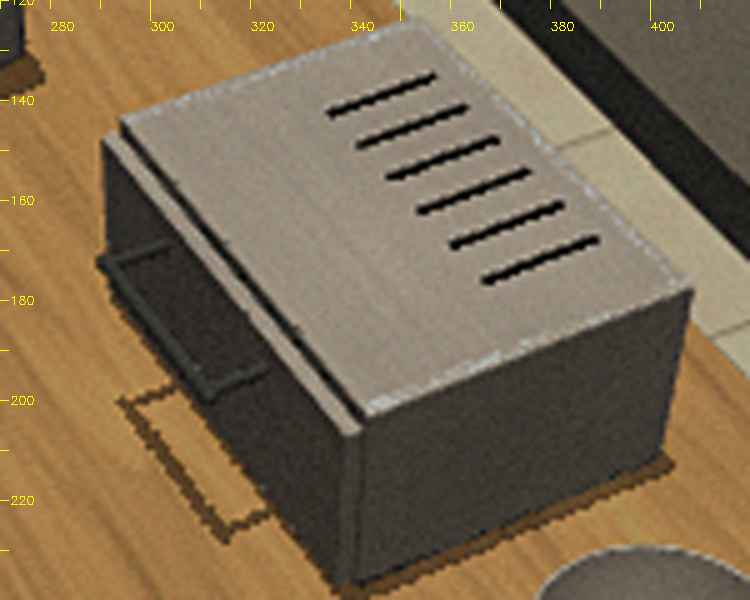

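View pics/t2.png

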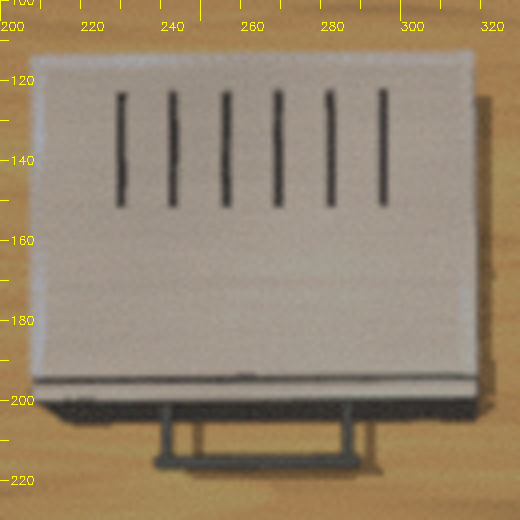

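```bash
python3 - <<'E'
from h import *
np.set_printoptions(precision=4,suppress=True)
s=shot("side");t=shot("top")
print("A",tri(s,(350.7,280.8),t,(385.8,228.8)))
print("B",tri(s,(323.4,332.7),t,(430.4,280)))
for n,us,ut in(("A",(350.7,280.8),(385.8,228.8)),("B",(323.4,332.7),(430.4,280))):
  for z in(.08,.1,.12): print(n,z,atz(s,*us,z),atz(t,*ut,z))
print("brushtop",tri(s,(391,293.6),t,(449.6,221.6)),atz(s,391,293.6,.227),atz(t,449.6,221.6,.227))
tip=lambda u,v:atz(t,360+u/5,180+v/5,.165)
L0,L1=tip(424,140),tip(388,268);R0,R1=tip(468,152),tip(437,282)
print("prongs",L0,L1,R0,R1, "dir",(L0-L1)/np.linalg.norm(L0-L1),(R0-R1)/np.linalg.norm(R0-R1))
sp=lambda u,v,z:atz(s,270+u/5,250+v/5,z)
print("side prongs", sp(520,278,.165),sp(665,248,.165),sp(537,326,.165),sp(690,298,.165))
print("handle top",atz(t,238.75,215.5,.13),atz(t,290,215.5,.13))
print("handle side",atz(s,290.6,172.4,.13),atz(s,312,199.4,.13))
print("cab corners",[atz(s,270+u/5,120+v/5,.165)[:2] for u,v in((122,122),(365,415),(692,292))],[atz(t,200+u/4,100+v/4,.165)[:2] for u,v in((32,58),(473,52),(476,374),(34,376))])
print("others: bowl",atz(t,376,165,.075),"mill",atz(t,414,184,.145),"garlic",atz(t,391,298,.055),"tin",atz(t,467.5,267,.06),"mug",atz(t,165,259,.09),"oil",atz(t,150,225,.1),"bluebowl",atz(t,496,234,.05),"red",[atz(t,x,y,.165) for x,y in((335,320),(345,320),(343,290))])
E
```

```text
A [ 0.576  -0.1826  0.0748]
B [ 0.4149 -0.3172  0.1142]
A 0.08 [ 0.5757 -0.1863  0.08  ] [ 0.5738 -0.1812  0.08  ]
A 0.1 [ 0.5675 -0.198   0.1   ] [ 0.572  -0.1792  0.1   ]
A 0.12 [ 0.5593 -0.2098  0.12  ] [ 0.5703 -0.1773  0.12  ]
B 0.08 [ 0.4243 -0.3005  0.08  ] [ 0.4152 -0.3231  0.08  ]
B 0.1 [ 0.4187 -0.3103  0.1   ] [ 0.4151 -0.3197  0.1   ]
B 0.12 [ 0.4132 -0.32    0.12  ] [ 0.415  -0.3163  0.12  ]
brushtop [ 0.5854 -0.3526  0.2273] [ 0.5853 -0.3524  0.227 ] [ 0.5857 -0.3528  0.227 ]
prongs [ 0.633  -0.3506  0.165 ] [ 0.5549 -0.3293  0.165 ] [ 0.6262 -0.3772  0.165 ] [ 0.547  -0.3589  0.165 ] dir [ 0.9649 -0.2628  0.    ] [ 0.9743 -0.2253  0.    ]
side prongs [ 0.5551 -0.3321  0.165 ] [ 0.6326 -0.3511  0.165 ] [ 0.5475 -0.3606  0.165 ] [ 0.6268 -0.3824  0.165 ]
handle top [0.6018 0.2775 0.13  ] [0.6049 0.1194 0.13  ]
handle side [0.6003 0.2705 0.13  ] [0.6058 0.1207 0.13  ]
cab corners [array([0.6595, 0.361 ]), array([0.6685, 0.031 ]), array([0.914 , 0.0312])] [array([0.9071, 0.3758]), array([0.9182, 0.0383]), array([0.6699, 0.0311]), array([0.662 , 0.3664])]
others: bowl [ 0.7777 -0.148   0.075 ] mill [ 0.7077 -0.2596  0.145 ] garlic [ 0.3559 -0.2029  0.055 ] tin [ 0.4588 -0.444   0.06  ] mug [0.4646 0.5101 0.09  ] oil [0.5697 0.5585 0.1   ] bluebowl [ 0.5665 -0.5372  0.05  ] red [array([ 0.2898, -0.0243,  0.165 ]), array([ 0.2904, -0.0542,  0.165 ]), array([ 0.3796, -0.0467,  0.165 ])]
```

```bash
cat >> h.py <<'E'
def go(x,y,z,yaw=None,p=None,v=True):
    """tool shift (cm) + twist(deg) from measured pose to world TCP x,y,z with tool-y axis at world angle yaw deg (mod 360)"""
    st=telemetry.sense(); M=rot(st["orientation"]); d=M.T@(np.array([x,y,z])-st["tcp_pos"])*100
    cur=np.degrees(np.arctan2(M[1,1],M[0,1])); tw=0 if yaw is None else -((yaw-cur+180)%360-180)
    print("t",round(st["time_s"],2),"tcp",st["tcp_pos"].round(4),"yaw",cur.round(2),"tilt",np.degrees(np.arccos(-M[2,2])).round(2),"j7",st["joint_positions"][6].round(2),"w",round(st["width"],4),"F",st["contact_force"].round(1))
    print("-> row",d.round(2),round(tw,1))
E
python3 -c "
from h import *
go(.603,.197,.30,1.4)"
```

```text
t 0.3 tcp [0.2464 0.6283 0.2392] yaw 68.59 tilt 0.03 j7 -0.08 w 0.0869 F [-0.6  0.   0.2]
-> row [-48.95 -27.13  -6.06] 67.2
```

>>> send_rows(plan=[[[0,0,-6,0],[-5,-3,-6,10],[-10,-5.5,-6,20],[-15,-8.3,-6,30],[-20,-11,-6,40],[-25,-14,-6,50],[-30,-16.6,-6,60],[-35,-19.4,-6,67.2],[-40,-22,-6,67.2],[-45,-25,-6,67.2],[-49,-27.1,-6,67.2],[-49,-27.1,-6,67.2],[-49,-27.1,-6,67.2],[-49,-27.1,-6,67.2]]], fingers=4.4, force=30)

```text
time_s: 2.05
tcp_pos: [0.6028, 0.1991, 0.2994]
orientation: [-0.001, 0.697, 0.717, 0.0]
contact_force: [-0.2, 0.2, -0.2]
width: 0.0443
```

```bash
python3 - <<'E'
from h import *
go(.603,.197,.132,1.4)
s=shot("side");t=shot("top"); cv2.imwrite("pics/s3.png",s["img"][:,:,::-1]);cv2.imwrite("pics/t3.png",t["img"][:,:,::-1])
E
```

```text
t 2.05 tcp [0.6028 0.1991 0.2994] yaw 1.55 tilt 0.06 j7 -0.23 w 0.0443 F [-0.2  0.2 -0.2]
-> row [-0.22  0.03 16.74] 0.2
```

View pics/s3.png

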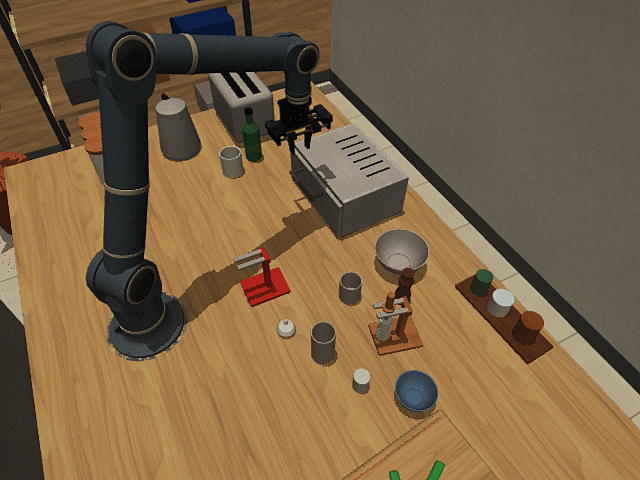

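View pics/t3.png

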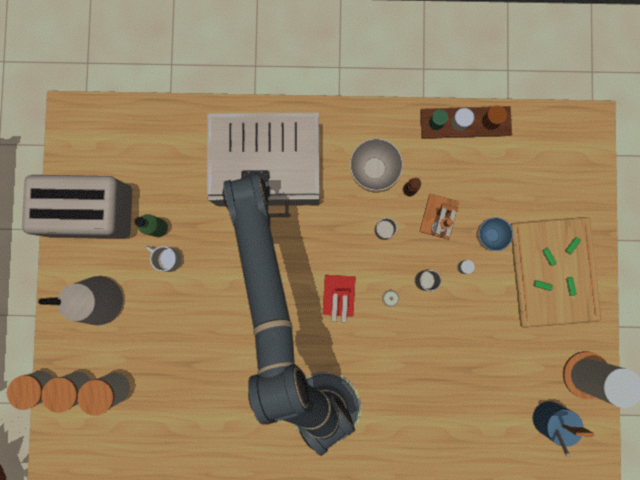

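>>> send_rows(plan=[[[-0.2,0,4,0],[-0.2,0,8,0],[-0.2,0,11,0],[-0.2,0,13.5,0],[-0.2,0,15.5,0],[-0.2,0,16.7,0],[-0.2,0,16.7,0],[-0.2,0,16.7,0]]])

```text
time_s: 3.15
tcp_pos: [0.6043, 0.1956, 0.1335]
orientation: [0.0, 0.698, 0.716, 0.001]
contact_force: [0.4, -0.4, -0.2]
width: 0.044
```

>>> send_rows(plan=[[[0,0,0,0],[0,0,0,0],[0,0,0,0],[0,0,0,0],[0,0,0,0]]], fingers=0)

```text
time_s: 3.78
tcp_pos: [0.6041, 0.1953, 0.1327]
orientation: [0.0, 0.699, 0.716, 0.0]
contact_force: [0.7, 0.1, 0.0]
width: 0.0111
```

>>> send_rows(plan=[[[0,-1,0,0],[0,-2.5,0,0],[0,-4,0,0],[0,-6,0,0],[0,-8,0,0],[0,-10,0,0],[0,-12,0,0],[0,-14,0,0],[0,-16,0,0],[0,-17.5,0,0],[0,-18.7,0,0],[0,-19.5,0,0],[0,-19.8,0,0],[0,-19.8,0,0],[0,-19.8,0,0]]])

```text
time_s: 5.65
tcp_pos: [0.407, 0.1899, 0.1326]
orientation: [0.001, 0.699, 0.715, 0.001]
contact_force: [4.1, -2.5, -0.6]
width: 0.0112
```

>>> send_rows(plan=[[[0,0,0,0],[0,0,0,0],[0,0,0,0]]], fingers=4)

```text
time_s: 6.02
tcp_pos: [0.4052, 0.1908, 0.1324]
orientation: [-0.0, 0.698, 0.716, -0.0]
contact_force: [-0.7, -0.2, 0.8]
width: 0.0333
```

```bash
python3 - <<'E'
from h import *
go(.5855,-.3527,.30,-31)
s=shot("side");crop(s,230,120,430,270,4,"s4.png")
E
```

```text
t 6.03 tcp [0.4052 0.1908 0.1324] yaw 1.41 tilt 0.06 j7 -0.39 w 0.0333 F [-0.7 -0.2  0.8]
-> row [-54.77  16.67 -16.79] 32.4
```

View pics/s4.png

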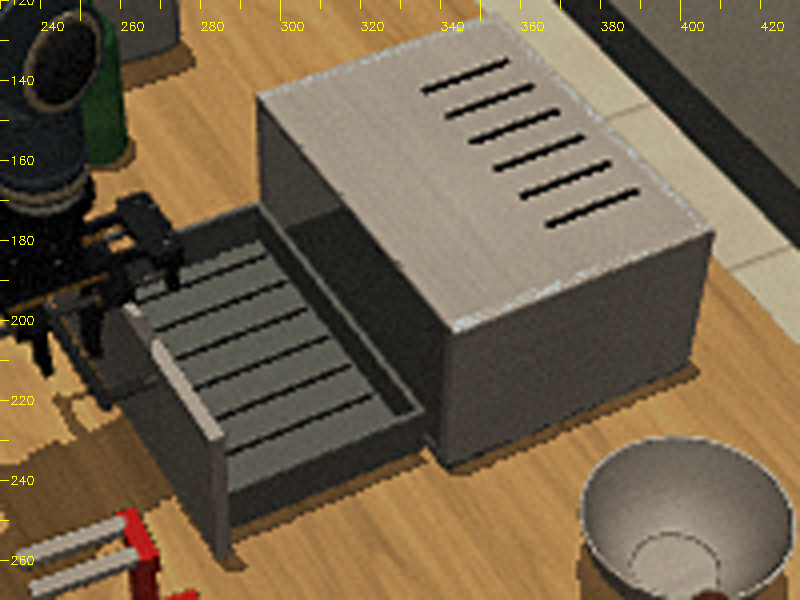

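>>> send_rows(plan=[[[0,0,-6,0],[0,0,-12,0],[-3,1,-16.8,3],[-8,2.5,-16.8,6],[-14,4.3,-16.8,10],[-20,6,-16.8,14],[-26,8,-16.8,18],[-32,9.7,-16.8,22],[-38,11.5,-16.8,26],[-44,13.4,-16.8,30],[-49,15,-16.8,32.4],[-53,16,-16.8,32.4],[-54.8,16.7,-16.8,32.4],[-54.8,16.7,-16.8,32.4],[-54.8,16.7,-16.8,32.4]]], fingers=5)

```text
time_s: 7.95
tcp_pos: [0.586, -0.3521, 0.3001]
orientation: [-0.001, 0.87, 0.493, 0.0]
contact_force: [-0.6, 0.9, -0.0]
width: 0.0497
```

```bash
python3 - <<'E'
from h import *
go(.5855,-.3527,.20,-31)
s=shot("side");crop(s,270,210,450,345,4,"s5.png")
t=shot("top");crop(t,360,180,510,300,5,"t5.png")
E
```

```text
t 7.95 tcp [ 0.586  -0.3521  0.3001] yaw -30.96 tilt 0.09 j7 0.24 w 0.0497 F [-0.6  0.9 -0. ]
-> row [-0.09 -0.   10.01] 0.0
```

View pics/s5.png

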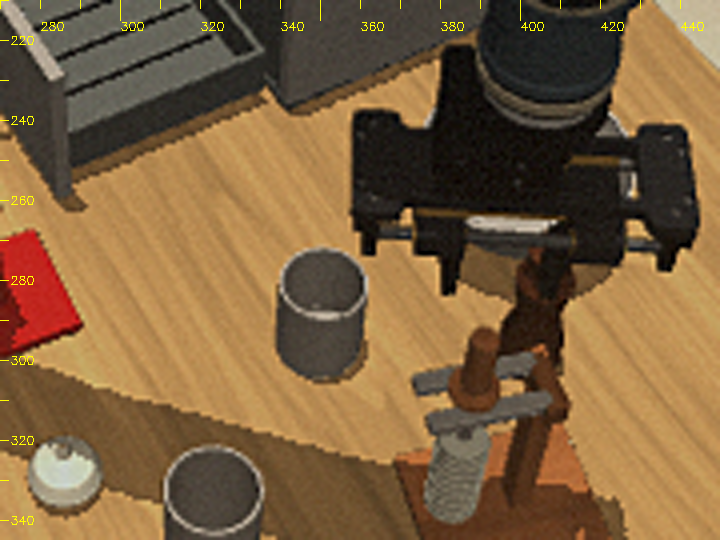

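>>> send_rows(plan=[[[-0.1,0,3,0],[-0.1,0,6,0],[-0.1,0,8,0],[-0.1,0,9.5,0],[-0.1,0,10.2,0],[-0.1,0,10.2,0],[-0.1,0,10.2,0]]])

```text
time_s: 8.93
tcp_pos: [0.5858, -0.3547, 0.1994]
orientation: [0.001, 0.87, 0.492, 0.0]
contact_force: [-0.0, -0.0, 1.0]
width: 0.0498
```

>>> send_rows(plan=[[[0,0,0,0],[0,0,0,0],[0,0,0,0],[0,0,0,0],[0,0,0,0],[0,0,0,0]]], fingers=0, force=35)

```text
time_s: 9.68
tcp_pos: [0.5854, -0.3542, 0.1985]
orientation: [-0.0, 0.87, 0.492, 0.0]
contact_force: [-0.5, 0.7, -0.3]
width: 0.0194
```

```bash
python3 - <<'E'
from h import *
go(.5855-.0974*.6,-.3527+.0224*.6,.205,-31)
s=shot("side");crop(s,330,210,450,345,4,"s6.png")
E
```

```text
t 9.68 tcp [ 0.5854 -0.3542  0.1985] yaw -31.01 tilt 0.01 j7 0.29 w 0.0194 F [-0.5  0.7 -0.3]
-> row [-1.73 -5.77 -0.65] -0.0
```

View pics/s6.png

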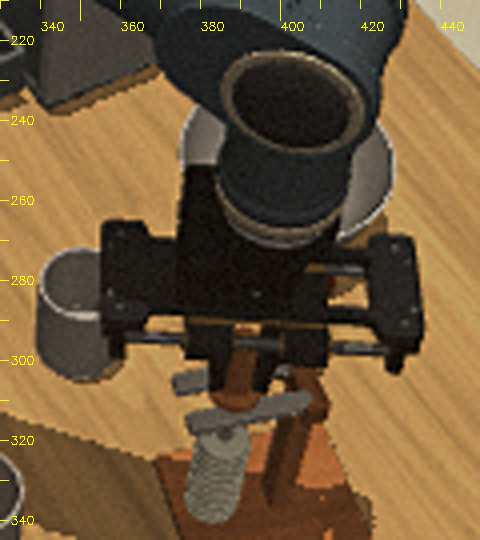

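```bash
python3 - <<'E'
from h import *
go(.5854-.07*.9686,-.3542+.07*.2487,.2055)
E
```

```text
t 9.72 tcp [ 0.5854 -0.3542  0.1985] yaw -31.02 tilt 0.01 j7 0.29 w 0.019 F [-0.7  0.7  0.4]
-> row [-2.   -6.71 -0.7 ] 0
```

>>> send_rows(plan=[[[0,0,-0.4,0],[0,0,-0.7,0],[0,0,-0.7,0],[-0.3,-1,-0.7,0],[-0.6,-2,-0.7,0],[-0.9,-3,-0.7,0],[-1.2,-4,-0.7,0],[-1.5,-5,-0.7,0],[-1.8,-6,-0.7,0],[-2,-6.7,-0.7,0],[-2,-6.7,-0.7,0],[-2,-6.7,-2.5,0],[-2,-6.7,-5,0],[-2,-6.7,-8,0],[-2,-6.7,-10.5,0],[-2,-6.7,-10.5,0],[-2,-6.7,-10.5,0]]])

```text
time_s: 11.85
tcp_pos: [0.5176, -0.3365, 0.3029]
orientation: [-0.0, 0.87, 0.492, -0.0]
contact_force: [-0.1, 0.6, -1.1]
width: 0.0194
```

```bash
python3 - <<'E'
from h import *
go(.574,-.182,.305)
s=shot("side");crop(s,270,210,430,370,4,"s7.png")
t=shot("top");crop(t,360,180,480,300,5,"t7.png")
E
```

```text
t 11.85 tcp [ 0.5176 -0.3365  0.3029] yaw -31.0 tilt 0.06 j7 0.25 w 0.0194 F [-0.1  0.6 -1.1]
-> row [16.15 -3.12 -0.2 ] 0
```

View pics/s7.png

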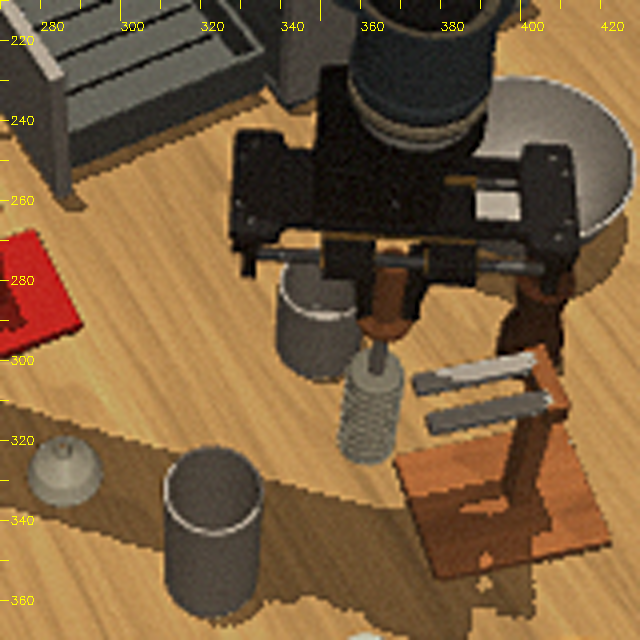

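View pics/t7.png

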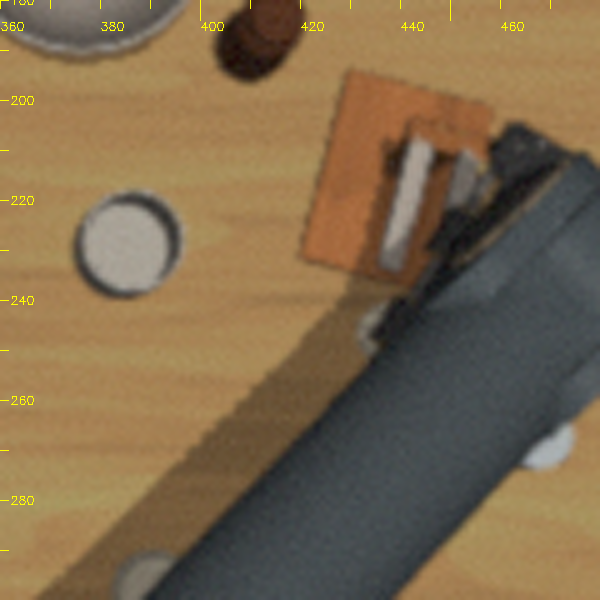

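>>> send_rows(plan=[[[3,-0.6,0,0],[7,-1.4,0,0],[11,-2.1,0,0],[14,-2.7,0,0],[16.1,-3.1,0,0],[16.1,-3.1,0,0],[16.1,-3.1,0,0],[16.1,-3.1,1.5,0],[16.1,-3.1,3,0],[16.1,-3.1,3,0]]])

```text
time_s: 13.2
tcp_pos: [0.5729, -0.1828, 0.2714]
orientation: [-0.001, 0.871, 0.492, -0.002]
contact_force: [0.3, 0.3, -1.5]
width: 0.0192
```

```bash
python3 - <<'E'
from h import *
go(.574,-.182,.1915)
s=shot("side");crop(s,300,210,430,330,5,"s8.png")
print(proj(s,telemetry.sense()["tcp_pos"]-[0,0,.1785]))
E
```

```text
t 13.2 tcp [ 0.5729 -0.1828  0.2714] yaw -31.07 tilt 0.23 j7 -0.03 w 0.0192 F [ 0.3  0.3 -1.5]
-> row [0.14 0.09 7.99] 0
[349.76701732 277.47038943]
```

View pics/s8.png

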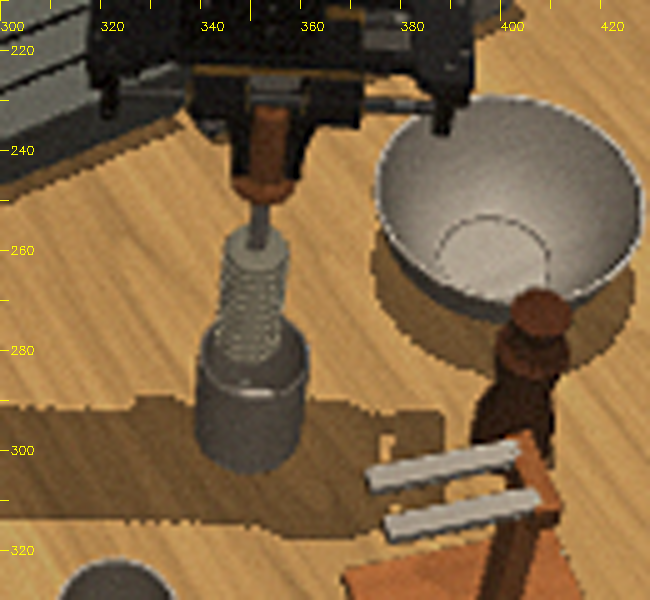

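>>> send_rows(plan=[[[0,0,3,0],[0,0,5.5,0],[0,0,7.5,0],[0,0,8,0],[0,0,8,0],[0,0,8,0],[0,0,8,0],[0,0,6,0],[0,0,3.5,0],[0,0,1.5,0],[0,0,1,0],[0,0,1,0],[0,0,3.5,0],[0,0,6,0],[0,0,7.5,0],[0,0,8,0],[0,0,8,0],[0,0,8,0],[0,0,8,0]]])

```text
time_s: 15.62
tcp_pos: [0.5745, -0.1831, 0.1942]
orientation: [0.0, 0.87, 0.492, 0.001]
contact_force: [0.0, 0.1, -0.9]
width: 0.0193
```

```bash
python3 - <<'E'
from h import *
go(.574,-.182,.1915)
s=shot("side");crop(s,300,210,430,330,5,"s9.png")
E
```

```text
t 15.62 tcp [ 0.5745 -0.1831  0.1942] yaw -31.01 tilt 0.07 j7 0.03 w 0.0193 F [ 0.   0.1 -0.9]
-> row [ 0.07 -0.09  0.27] 0
```

View pics/s9.png

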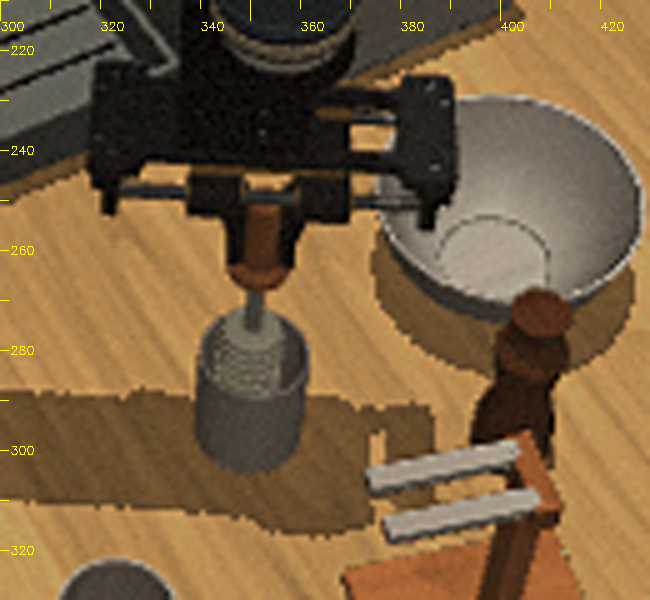

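>>> send_rows(plan=[[[0,0,0.4,0],[0,0,0.8,0],[0,0,0.8,0],[0,0,0.8,0],[0,0,-1.5,0],[0,0,-4,0],[0,0,-6.2,0],[0,0,-6.2,0],[0,0,-6.2,0],[0,0,-4,0],[0,0,-1.5,0],[0,0,0.3,0],[0,0,0.8,0],[0,0,0.8,0],[0,0,0.8,0],[0,0,0.8,0]]])

```text
time_s: 17.68
tcp_pos: [0.5745, -0.1831, 0.1862]
orientation: [0.0, 0.87, 0.492, 0.001]
contact_force: [0.9, 0.7, -1.5]
width: 0.0193
```

```bash
python3 - <<'E'
from h import *
go(.574,-.182,.32)
E
```

```text
t 17.68 tcp [ 0.5745 -0.1831  0.1862] yaw -31.02 tilt 0.08 j7 0.04 w 0.0193 F [ 0.9  0.7 -1.5]
-> row [  0.07  -0.08 -13.38] 0
```

>>> send_rows(plan=[[[0,0,-3,0],[0,0,-6,0],[0,0,-10,0],[0,0,-14.5,0],[0,0,-14.5,0],[0,0,-14.5,0]]])

```text
time_s: 18.42
tcp_pos: [0.5737, -0.1826, 0.3302]
orientation: [-0.0, 0.87, 0.492, 0.0]
contact_force: [0.0, 0.3, -1.0]
width: 0.0191
```

```bash
python3 - <<'E'
from h import *
go(.414,-.3175,.331)
s=shot("side");crop(s,270,270,430,390,5,"s10.png")
t=shot("top");crop(t,360,180,480,300,5,"t10.png")
E
```

```text
t 18.43 tcp [ 0.5737 -0.1826  0.3302] yaw -31.01 tilt 0.05 j7 -0.06 w 0.0191 F [ 0.   0.3 -1. ]
-> row [-19.79  -6.74  -0.09] 0
```

View pics/s10.png

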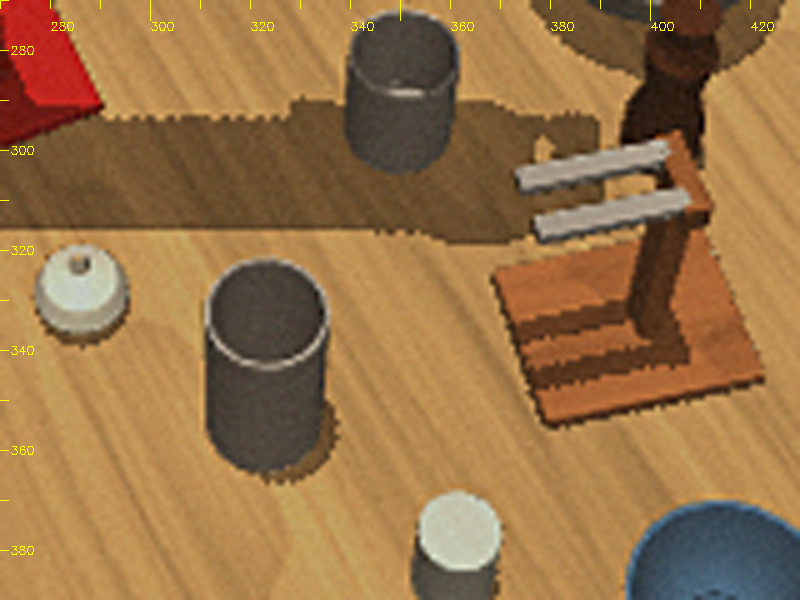

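View pics/t10.png

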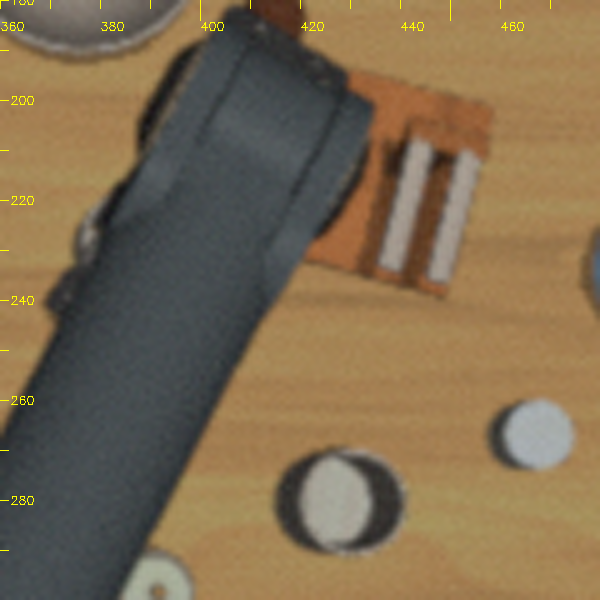

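Tall beaker unmoved (side rim centre about (323,333), top (430,280)). Move over it.

>>> send_rows(plan=[[[-3,-1,-0.5,0],[-7,-2.4,-0.5,0],[-11,-3.8,-0.5,0],[-15,-5.1,-0.5,0],[-18,-6.2,-0.5,0],[-19.8,-6.7,-0.5,0],[-19.8,-6.7,-0.5,0],[-19.8,-6.7,-0.5,0],[-19.8,-6.7,1.5,0],[-19.8,-6.7,3,0],[-19.8,-6.7,3,0]]])

```text
time_s: 19.9
tcp_pos: [0.4147, -0.3169, 0.2991]
orientation: [-0.001, 0.87, 0.493, -0.001]
contact_force: [-1.1, -0.1, -0.1]
width: 0.0189
```

```bash
python3 - <<'E'
from h import *
go(.414,-.3175,.19)
s=shot("side");crop(s,270,240,400,380,4,"s11.png")
E
```

```text
t 19.9 tcp [ 0.4147 -0.3169  0.2991] yaw -30.94 tilt 0.18 j7 0.23 w 0.0189 F [-1.1 -0.1 -0.1]
-> row [-0.08  0.   10.92] 0
```

View pics/s11.png

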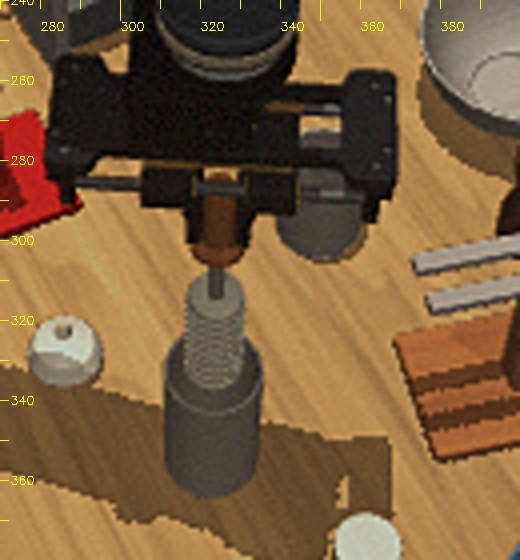

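>>> send_rows(plan=[[[0,0,3,0],[0,0,6,0],[0,0,9,0],[0,0,10.8,0],[0,0,11.2,0],[0,0,11.2,0],[0,0,11.2,0],[0,0,11.2,0],[0,0,8,0],[0,0,5,0],[0,0,2,0],[0,0,0.7,0],[0,0,0.7,0],[0,0,0.7,0]]])

```text
time_s: 21.7
tcp_pos: [0.4142, -0.3175, 0.2924]
orientation: [-0.001, 0.87, 0.492, -0.001]
contact_force: [-0.5, 0.2, -1.0]
width: 0.0191
```

>>> send_rows(plan=[[[0,0,3,0],[0,0,6,0],[0,0,9,0],[0,0,10.2,0],[0,0,10.5,0],[0,0,10.5,0],[0,0,10.5,0],[0,0,10.5,0],[0,0,10.5,0]]])

```text
time_s: 22.82
tcp_pos: [0.4148, -0.3181, 0.1888]
orientation: [0.0, 0.87, 0.492, 0.0]
contact_force: [-0.8, -0.7, -1.2]
width: 0.0192
```

```bash
python3 - <<'E'
from h import *
go(.414,-.3175,.331)
s=shot("side");crop(s,270,240,400,380,4,"s12.png")
E
```

```text
t 22.82 tcp [ 0.4148 -0.3181  0.1888] yaw -31.01 tilt 0.04 j7 0.36 w 0.0192 F [-0.8 -0.7 -1.2]
-> row [ 1.000e-02 -9.000e-02 -1.422e+01] 0
```

View pics/s12.png

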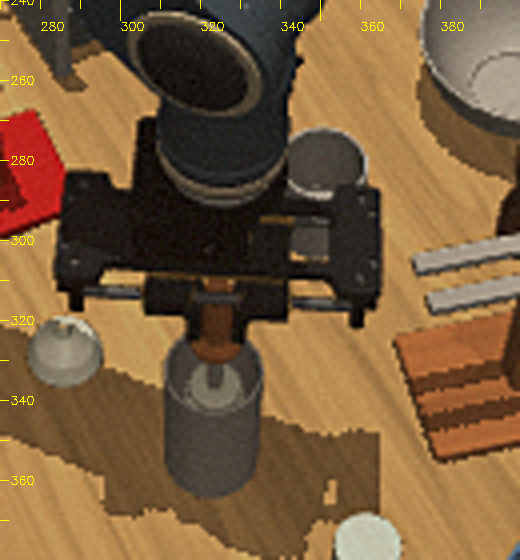

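>>> send_rows(plan=[[[0,0,-4,0],[0,0,-8,0],[0,0,-12,0],[0,0,-14.2,0],[0,0,-14.2,0],[0,0,-14.2,0]]])

```text
time_s: 23.62
tcp_pos: [0.4142, -0.3175, 0.3294]
orientation: [-0.001, 0.87, 0.492, -0.0]
contact_force: [0.6, -0.4, -1.5]
width: 0.0192
```

```bash
python3 - <<'E'
from h import *
go(.516,-.3364,.331,-31)
E
```

```text
t 23.62 tcp [ 0.4142 -0.3175  0.3294] yaw -31.01 tilt 0.11 j7 0.21 w 0.0192 F [ 0.6 -0.4 -1.5]
-> row [ 3.63  9.7  -0.18] -0.0
```

>>> send_rows(plan=[[[0.8,2,0,0],[1.8,5,0,0],[2.8,7.5,0,0],[3.6,9.7,0,0],[3.6,9.7,0,0],[3.6,9.7,3,0],[3.6,9.7,6,0],[3.6,9.7,9,0],[3.6,9.7,11.5,0],[3.6,9.7,12.4,0],[3.6,9.7,12.4,0],[3.6,9.7,12.4,0],[3.6,9.7,12.4,0]]])

```text
time_s: 25.25
tcp_pos: [0.5167, -0.3375, 0.2075]
orientation: [0.001, 0.87, 0.492, 0.001]
contact_force: [-0.4, -0.4, -1.4]
width: 0.0197
```

```bash
python3 - <<'E'
from h import *
go(.5854,-.3540,.2055,-31)
s=shot("side");crop(s,330,240,450,360,5,"s13.png")
E
```

```text
t 25.25 tcp [ 0.5167 -0.3375  0.2075] yaw -31.01 tilt 0.09 j7 0.34 w 0.0197 F [-0.4 -0.4 -1.4]
-> row [2.13 6.74 0.21] -0.0
```

View pics/s13.png

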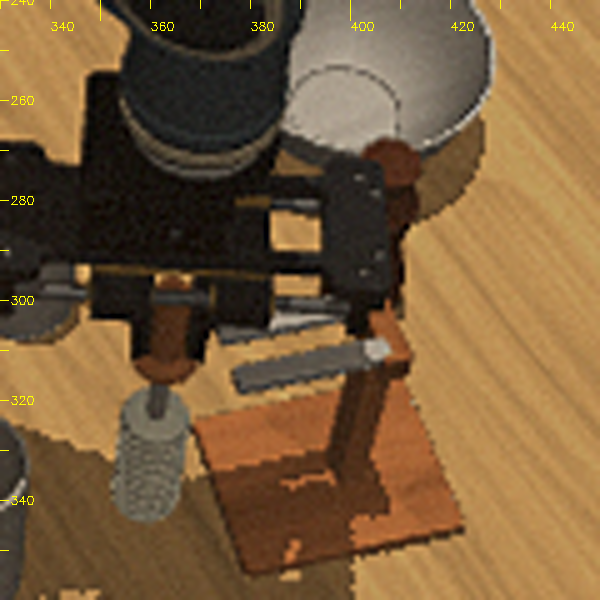

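>>> send_rows(plan=[[[0.4,1,0,0],[0.7,2,0,0],[1,3,0,0],[1.3,4,0,0],[1.6,5,0,0],[1.9,6,0,0],[2.1,6.7,0,0],[2.1,6.7,0,0],[2.1,6.7,0,0]]])

```text
time_s: 26.42
tcp_pos: [0.5842, -0.3538, 0.2064]
orientation: [-0.0, 0.871, 0.492, -0.0]
contact_force: [0.1, 0.6, -0.8]
width: 0.019
```

```bash
python3 - <<'E'
from h import *
go(.5854,-.3542,.1985,-31)
s=shot("side");crop(s,330,240,450,360,5,"s14.png")
E
```

```text
t 26.43 tcp [ 0.5842 -0.3538  0.2064] yaw -31.04 tilt 0.03 j7 0.31 w 0.019 F [ 0.1  0.6 -0.8]
-> row [0.03 0.13 0.79] -0.0
```

View pics/s14.png

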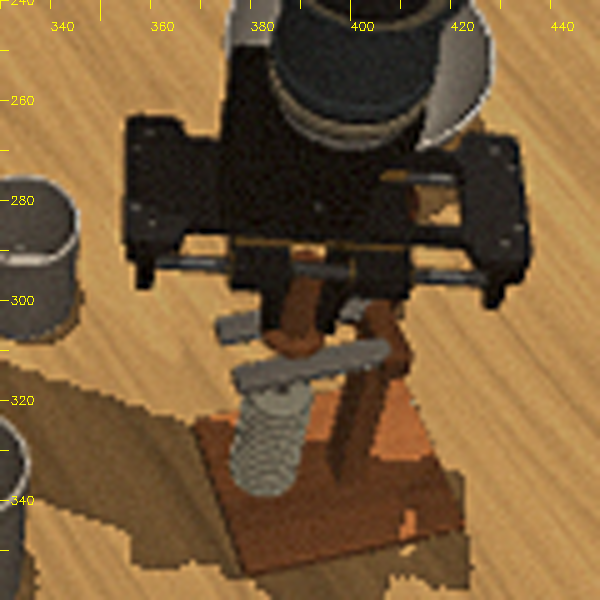

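>>> send_rows(plan=[[[0,0,0.4,0],[0,0,0.7,0],[0,0,0.8,0],[0,0,0.8,0],[0,0,0.8,0]]])

```text
time_s: 27.1
tcp_pos: [0.5846, -0.3537, 0.1985]
orientation: [-0.0, 0.87, 0.492, 0.0]
contact_force: [0.3, 0.7, -0.2]
width: 0.0191
```

>>> send_rows(plan=[[[0,0,0,0],[0,0,0,0],[0,0,0,0],[0,0,0,0],[0,0,-2,0],[0,0,-5,0],[0,0,-9,0],[0,0,-12,0],[0,0,-12,0]]], fingers=5)

```text
time_s: 28.22
tcp_pos: [0.5853, -0.3552, 0.3229]
orientation: [0.003, 0.87, 0.492, 0.002]
contact_force: [0.6, 0.1, 0.7]
width: 0.0503
```

```bash
python3 - <<'E'
from h import *
go(.45,-.05,.32,-87)
s=shot("side");crop(s,270,240,430,360,5,"s15.png")
E
```

```text
t 28.23 tcp [ 0.5853 -0.3552  0.3229] yaw -31.03 tilt 0.41 j7 0.26 w 0.0503 F [0.6 0.1 0.7]
-> row [ 19.18 -27.33   0.1 ] 56.0
```

View pics/s15.png

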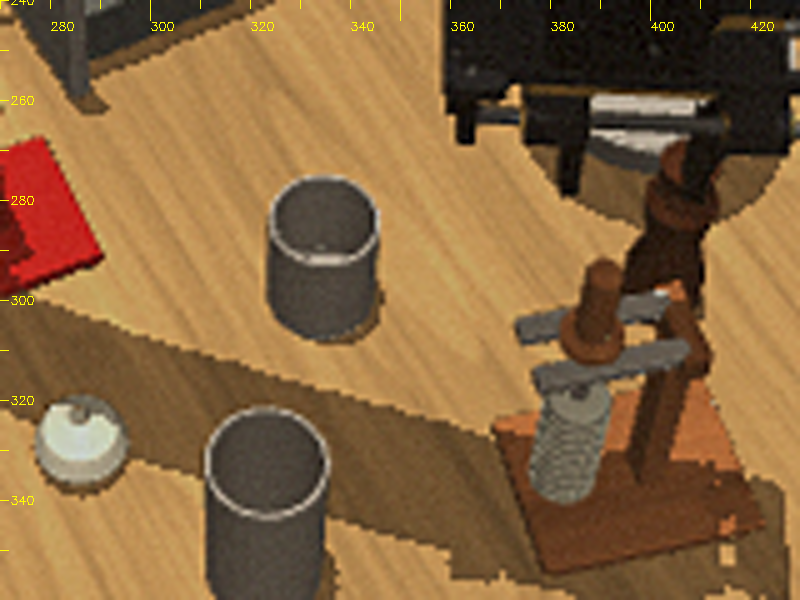

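```bash
python3 - <<'E'
from h import *
s=shot("side");t=shot("top")
crop(t,330,180,450,300,5,"t16.png")
print(atz(s,334.8,284,.08), atz(s,350.7,280.8,.08))
E
```

```text
[ 0.52875498 -0.17499223  0.08      ] [ 0.57566424 -0.18628547  0.08      ]
```

View pics/t16.png

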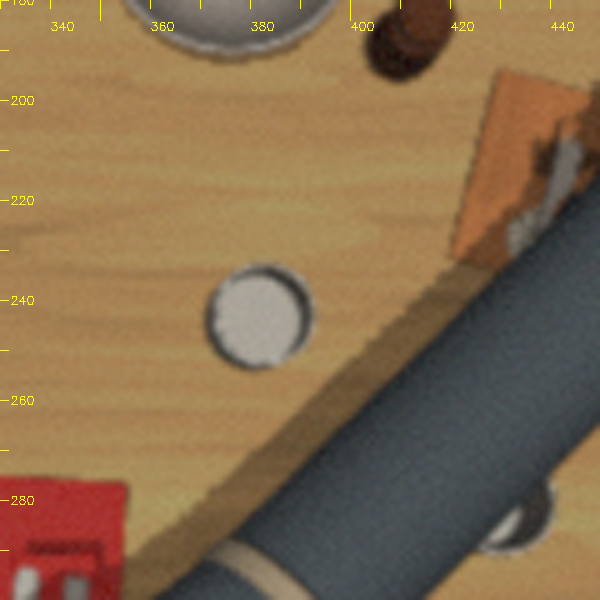

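```bash
python3 - <<'E'
from h import *
t=shot("top");s=shot("side")
print(atz(t,382,243.4,.08),tri(s,(334.8,284),t,(382,243.4)))
go(.528,-.172,.20,30)
E
```

```text
[ 0.52734673 -0.16982014  0.08      ] [ 0.52924569 -0.17103991  0.07435764]
t 28.48 tcp [ 0.5843 -0.3532  0.3173] yaw -31.01 tilt 0.13 j7 0.26 w 0.05 F [ 0.4 -0.6  0.9]
-> row [ 12.63 -14.13  11.77] -61.0
```

>>> send_rows(plan=[[[2,-2.2,0,-10],[4.5,-5,0,-20],[7,-8,0,-30],[9.5,-10.6,0,-40],[11.5,-13,0,-50],[12.6,-14.1,3,-60],[12.6,-14.1,7,-61],[12.6,-14.1,11.5,-61],[12.6,-14.1,11.5,-61],[12.6,-14.1,11.5,-61]]], fingers=8.7)

```text
time_s: 29.72
tcp_pos: [0.5294, -0.1736, 0.2047]
orientation: [0.001, 0.5, 0.866, 0.0]
contact_force: [0.6, -0.1, 0.4]
width: 0.0869
```

```bash
python3 - <<'E'
from h import *
go(.528,-.171,.063,30)
s=shot("side");crop(s,270,210,400,340,5,"s17.png")
E
```

```text
t 29.73 tcp [ 0.5294 -0.1736  0.2047] yaw 29.96 tilt 0.09 j7 0.98 w 0.0869 F [ 0.6 -0.1  0.4]
-> row [ 0.31 -0.   14.16] -0.0
```

View pics/s17.png

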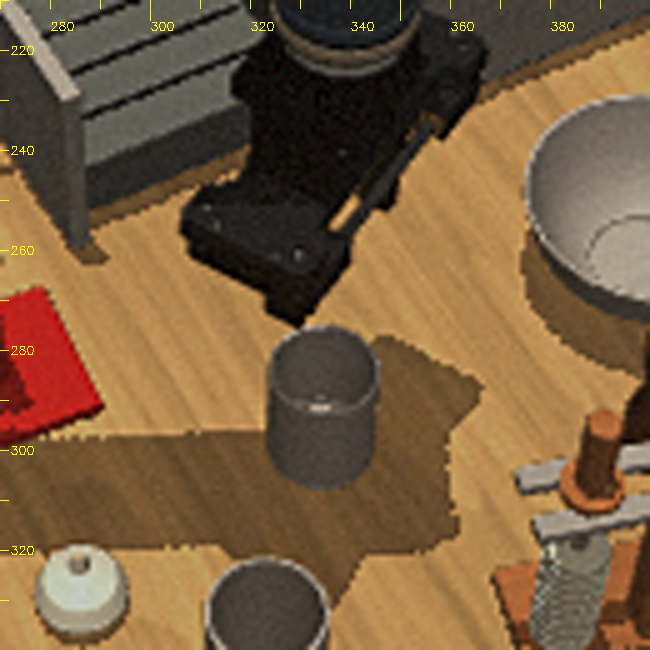

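>>> send_rows(plan=[[[0.3,0,4,0],[0.3,0,8,0],[0.3,0,11,0],[0.3,0,13.2,0],[0.3,0,14.1,0],[0.3,0,14.1,0],[0.3,0,14.1,0]]])

```text
time_s: 30.65
tcp_pos: [0.5282, -0.1708, 0.0638]
orientation: [0.001, 0.5, 0.866, 0.0]
contact_force: [0.8, -0.1, 0.0]
width: 0.0865
```

>>> send_rows(plan=[[[0,0,0,0],[0,0,0,0],[0,0,0,0],[0,0,0,0],[0,0,0,0]]], fingers=5, force=30)

```text
time_s: 31.28
tcp_pos: [0.5277, -0.1704, 0.0628]
orientation: [0.0, 0.5, 0.866, 0.0]
contact_force: [0.6, 0.5, 4.0]
width: 0.0664
```

>>> send_rows(plan=[[[0,0,-3,0],[0,0,-7,0],[0,0,-12,0],[0,0,-17,0],[0,0,-19,0],[0,0,-19,0]]])

```text
time_s: 32.02
tcp_pos: [0.5272, -0.1707, 0.2531]
orientation: [0.001, 0.5, 0.866, 0.0]
contact_force: [0.5, -0.1, -2.9]
width: 0.0662
```

```bash
python3 - <<'E'
from h import *
th=.025; ex=np.array([np.cos(th),np.sin(th)]); ey=np.array([-np.sin(th),np.cos(th)])
c=np.array([.604,.1957])-.1985*ex+.151*ex
print("drawer_in open",c)
p=c-ey*.07; print(p); go(p[0],p[1],.26,91.4)
s=shot("side");crop(s,230,120,400,270,4,"s18.png")
t=shot("top");crop(t,200,140,400,290,4,"t18.png")
E
```

```text
drawer_in open [0.55651484 0.19451262]
[0.55826466 0.1245345 ]
t 32.02 tcp [ 0.5272 -0.1707  0.2531] yaw 29.98 tilt 0.09 j7 0.95 w 0.0662 F [ 0.5 -0.1 -2.9]
-> row [24.02 17.45 -0.68] -61.4
```

View pics/s18.png

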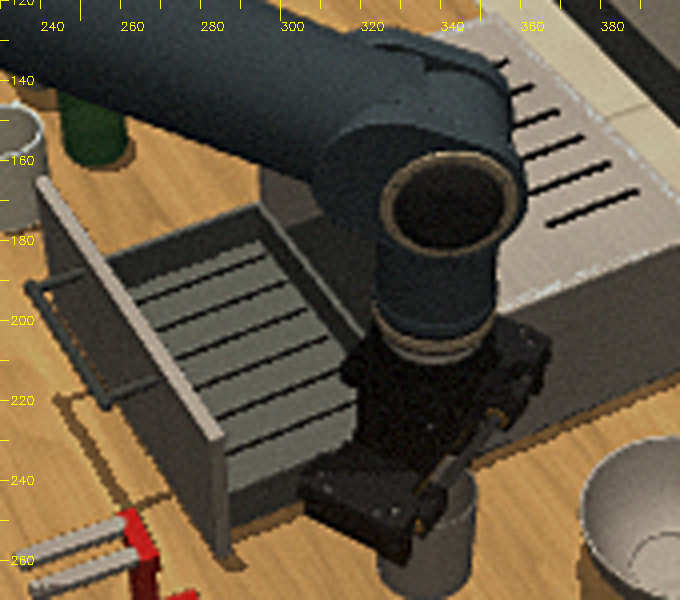

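View pics/t18.png

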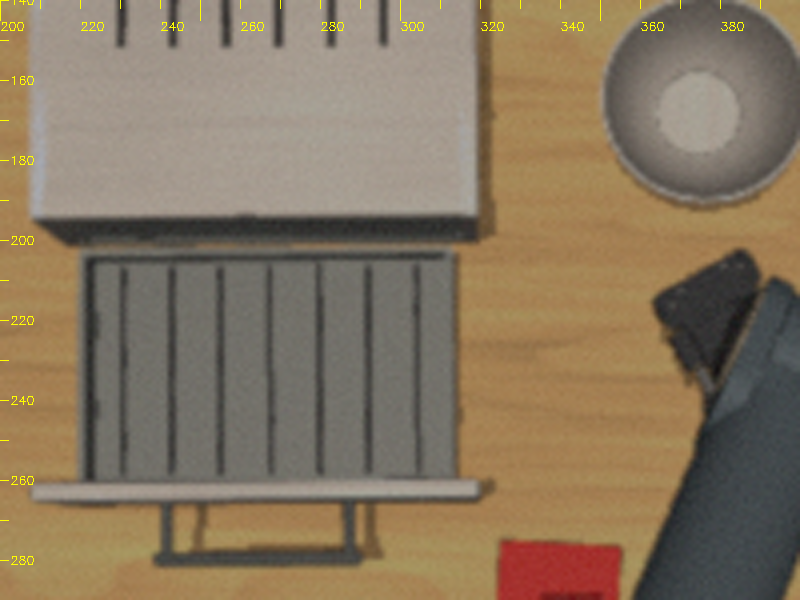

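>>> send_rows(plan=[[[2,1.5,-0.7,-5],[5,3.6,-0.7,-13],[8,5.8,-0.7,-21],[11,8,-0.7,-29],[14,10.2,-0.7,-37],[17,12.4,-0.7,-45],[20,14.5,-0.7,-53],[22.5,16.3,-0.7,-60],[24,17.4,-0.7,-61.4],[24,17.4,-0.7,-61.4],[24,17.4,-0.7,-61.4],[24,17.4,-0.7,-61.4]]])

```text
time_s: 33.62
tcp_pos: [0.5579, 0.1226, 0.2596]
orientation: [-0.0, -0.011, 1.0, -0.0]
contact_force: [-0.5, 0.1, -2.9]
width: 0.0662
```

```bash
python3 - <<'E'
from h import *
go(.5583,.1245,.084,91.4)
s=shot("side");crop(s,230,120,400,270,4,"s19.png")
E
```

```text
t 33.62 tcp [0.5579 0.1226 0.2596] yaw 91.22 tilt 0.03 j7 1.39 w 0.0662 F [-0.5  0.1 -2.9]
-> row [-0.04  0.2  17.56] -0.2
```

View pics/s19.png

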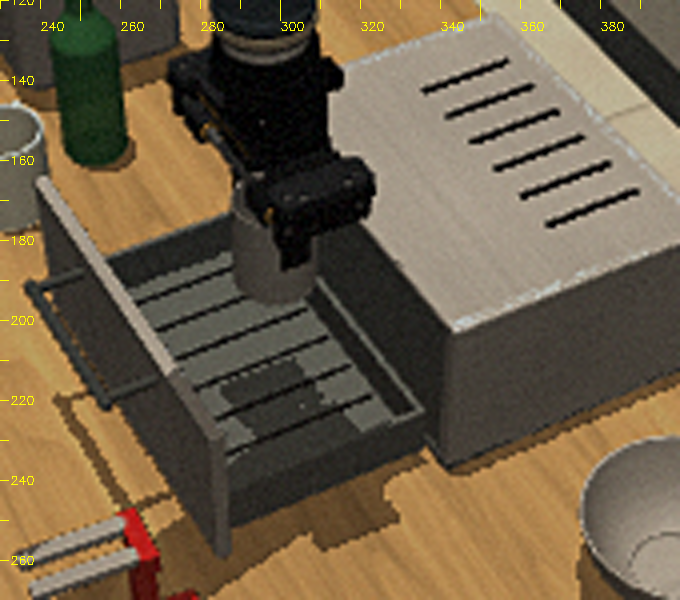

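>>> send_rows(plan=[[[0,0.2,4,0],[0,0.2,8,0],[0,0.2,12,0],[0,0.2,15,0],[0,0.2,16.7,0],[0,0.2,17.3,0],[0,0.2,17.6,0],[0,0.2,17.6,0],[0,0.2,17.6,0]]])

```text
time_s: 34.8
tcp_pos: [0.5584, 0.1265, 0.0844]
orientation: [0.001, -0.012, 1.0, 0.0]
contact_force: [-0.6, 0.0, -3.4]
width: 0.0658
```

```bash
python3 -c "
from h import *
go(.5583,.1245,.084,91.4)"
```

```text
t 34.8 tcp [0.5584 0.1265 0.0844] yaw 91.39 tilt 0.09 j7 1.45 w 0.0658 F [-0.6  0.  -3.4]
-> row [ 0.02 -0.2   0.04] -0.0
```

>>> send_rows(plan=[[[0,0,0.15,0],[0,0,0.2,0],[0,0,0.2,0]]])

```text
time_s: 35.17
tcp_pos: [0.5586, 0.1265, 0.0828]
orientation: [0.001, -0.012, 1.0, 0.0]
contact_force: [-1.4, -0.0, 5.9]
width: 0.0662
```

>>> send_rows(plan=[[[0,0,0,0],[0,0,0,0],[0,0,0,0],[0,0,0,0],[0,0,-3,0],[0,0,-8,0],[0,0,-14,0],[0,0,-19,0],[0,0,-24,0],[0,0,-24,0]]], fingers=8.7)

```text
time_s: 36.42
tcp_pos: [0.56, 0.1266, 0.3261]
orientation: [0.004, -0.012, 1.0, 0.002]
contact_force: [0.1, 0.0, -0.6]
width: 0.0864
```

```bash
python3 - <<'E'
from h import *
go(.414,-.3175,.30,30)
s=shot("side");crop(s,230,120,400,270,4,"s20.png"); crop(s,270,280,430,390,5,"s20b.png")
t=shot("top"); crop(t,360,180,480,300,5,"t20.png")
E
```

```text
t 36.42 tcp [0.56   0.1266 0.3261] yaw 91.37 tilt 0.53 j7 1.37 w 0.0864 F [ 0.1  0.  -0.6]
-> row [ 15.68 -44.05   2.34] 61.4
```

View pics/s20.png

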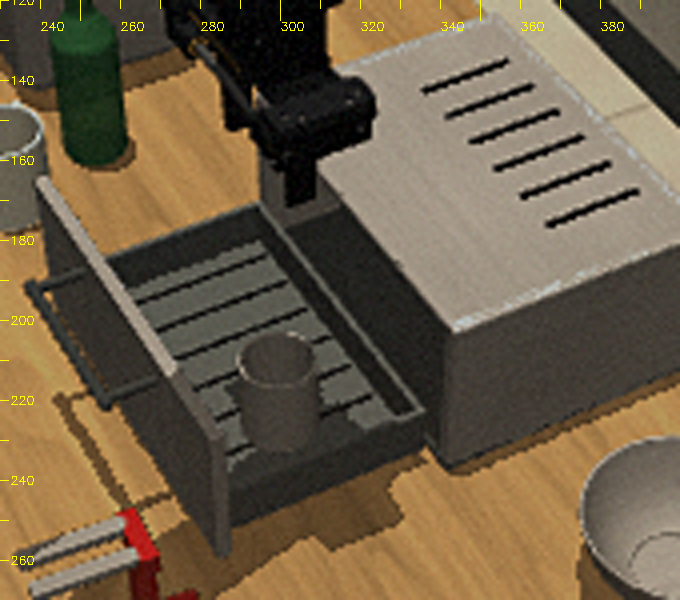

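View pics/s20b.png

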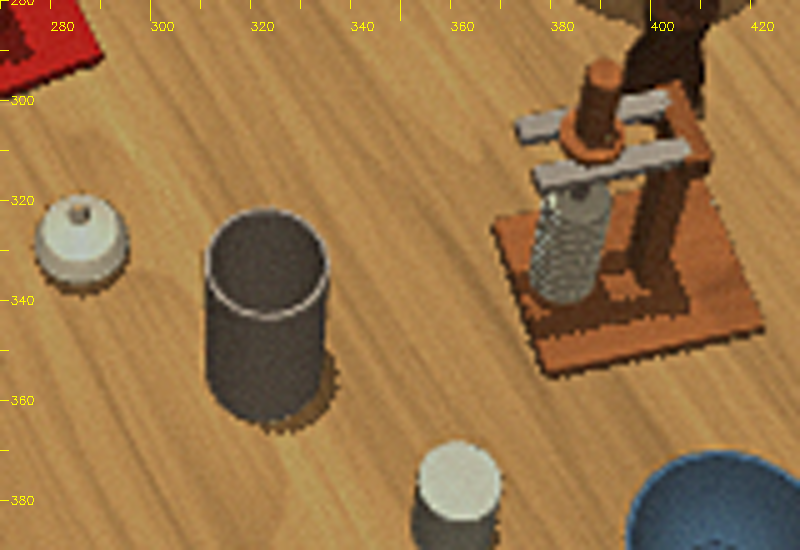

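View pics/t20.png

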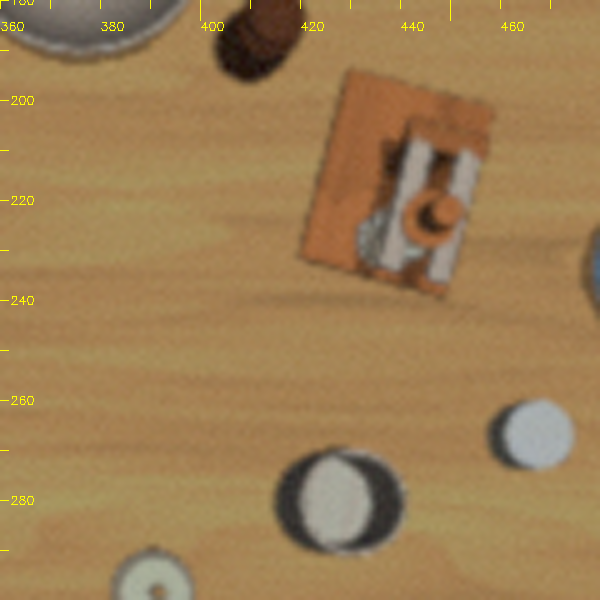

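>>> send_rows(plan=[[[1,-3,1,6],[3,-8,2,14],[5,-13.5,2,22],[7,-19,2,30],[9,-25,2,38],[11,-31,2,46],[13,-36.5,2,54],[14.7,-41,2,60],[15.7,-44,2,61.4],[15.7,-44,4,61.4],[15.7,-44,6,61.4],[15.7,-44,6,61.4],[15.7,-44,6,61.4]]], fingers=8.7)

```text
time_s: 38.15
tcp_pos: [0.4115, -0.3172, 0.2613]
orientation: [-0.0, 0.5, 0.866, -0.0]
contact_force: [0.0, 0.4, -0.2]
width: 0.0865
```

```bash
python3 - <<'E'
from h import *
go(.4145,-.317,.098,30)
s=shot("side");crop(s,270,230,430,380,4,"s21.png")
E
```

```text
t 38.15 tcp [ 0.4115 -0.3172  0.2613] yaw 29.99 tilt 0.05 j7 1.28 w 0.0865 F [ 0.   0.4 -0.2]
-> row [-0.14  0.28 16.33] -0.0
```

View pics/s21.png

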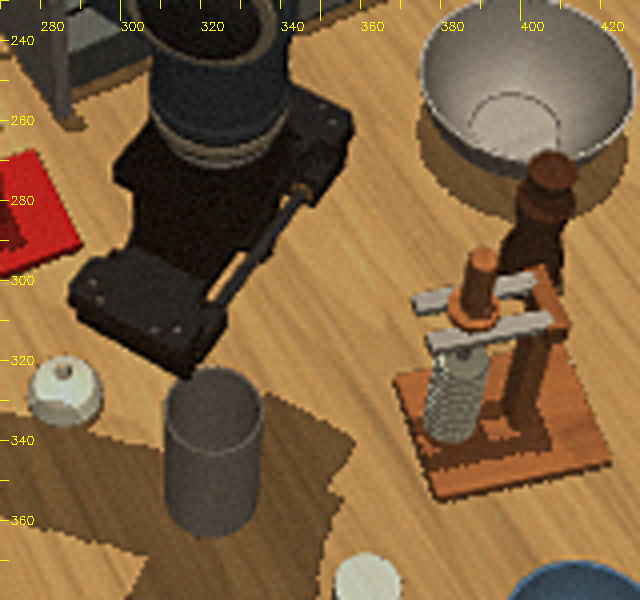

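>>> send_rows(plan=[[[-0.1,0.3,4,0],[-0.1,0.3,8,0],[-0.1,0.3,12,0],[-0.1,0.3,15,0],[-0.1,0.3,16.3,0],[-0.1,0.3,16.3,0],[-0.1,0.3,16.3,0]]])

```text
time_s: 39.08
tcp_pos: [0.4155, -0.3173, 0.0998]
orientation: [0.001, 0.5, 0.866, 0.0]
contact_force: [0.4, 0.1, 0.3]
width: 0.087
```

>>> send_rows(plan=[[[0,0,0,0],[0,0,0,0],[0,0,0,0],[0,0,0,0],[0,0,0,0]]], fingers=5, force=30)

```text
time_s: 39.7
tcp_pos: [0.4148, -0.3169, 0.0988]
orientation: [0.0, 0.5, 0.866, 0.0]
contact_force: [-1.2, -0.3, 3.7]
width: 0.0651
```

>>> send_rows(plan=[[[0,0,-3,0],[0,0,-7,0],[0,0,-12,0],[0,0,-17,0],[0,0,-21,0],[0,0,-22,0],[0,0,-22,0]]])

```text
time_s: 40.58
tcp_pos: [0.4144, -0.3162, 0.3177]
orientation: [-0.001, 0.5, 0.866, 0.0]
contact_force: [0.6, 0.3, -2.4]
width: 0.0653
```

```bash
python3 - <<'E'
from h import *
p=np.array([.5565,.1945])+.075*np.array([-.025,1]); print(p)
go(p[0],p[1],.315,91.4)
s=shot("side");crop(s,230,120,430,270,4,"s22.png")
E
```

```text
[0.554625 0.2695  ]
t 40.58 tcp [ 0.4144 -0.3162  0.3177] yaw 30.0 tilt 0.06 j7 1.24 w 0.0653 F [ 0.6  0.3 -2.4]
-> row [43.71 41.43  0.31] -61.4
```

View pics/s22.png

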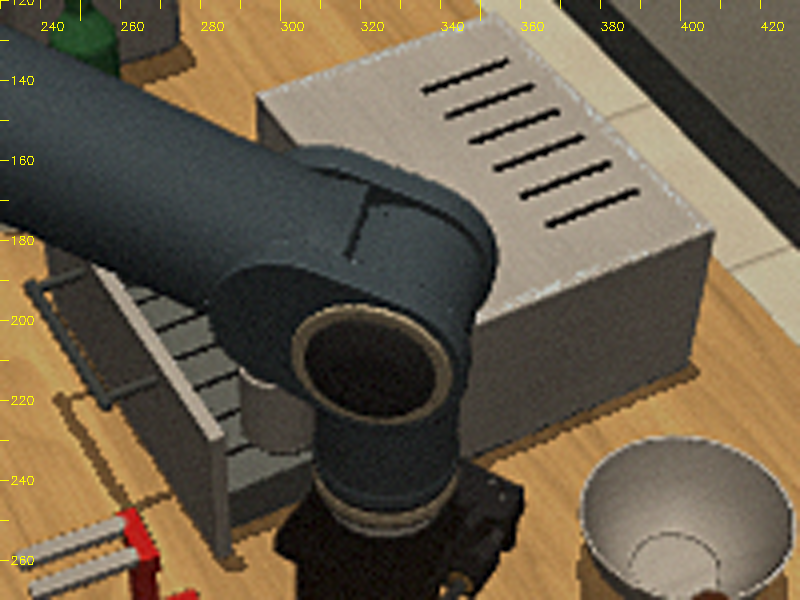

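>>> send_rows(plan=[[[2,2,0,-3],[5,4.7,0,-8],[9,8.5,0,-14],[13,12.3,0,-20],[17,16,0,-26],[21,20,0,-32],[25,23.7,0,-38],[29,27.5,0,-44],[33,31.3,0,-50],[37,35,0,-56],[40.5,38.4,0,-60],[42.7,40.5,0,-61.4],[43.7,41.4,0,-61.4],[43.7,41.4,0,-61.4],[43.7,41.4,0,-61.4]]])

```text
time_s: 42.5
tcp_pos: [0.555, 0.2665, 0.3182]
orientation: [-0.0, -0.011, 1.0, -0.001]
contact_force: [-0.2, -0.2, -1.8]
width: 0.0653
```

```bash
python3 - <<'E'
from h import *
go(.5546,.2695,.1205,91.4)
s=shot("side");crop(s,210,90,400,270,4,"s23.png")
t=shot("top");crop(t,200,180,330,290,5,"t23.png")
E
```

```text
t 42.5 tcp [0.555  0.2665 0.3182] yaw 91.23 tilt 0.09 j7 1.15 w 0.0653 F [-0.2 -0.2 -1.8]
-> row [1.000e-02 3.200e-01 1.977e+01] -0.2
```

View pics/s23.png

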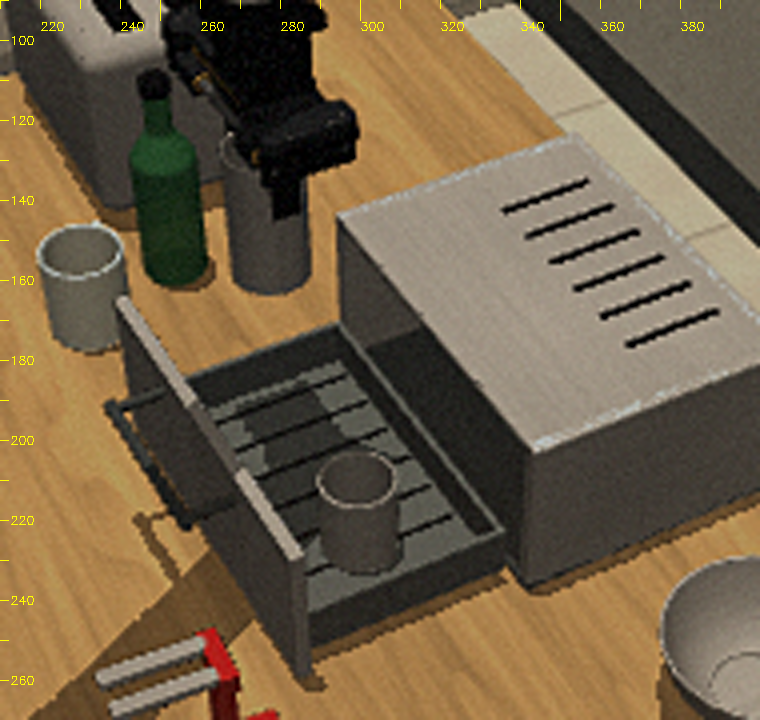

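>>> send_rows(plan=[[[0,0.3,4,0],[0,0.3,8,0],[0,0.3,12,0],[0,0.3,15.5,0],[0,0.3,18,0],[0,0.3,19.2,0],[0,0.3,19.7,0],[0,0.3,19.9,0],[0,0.3,19.9,0],[0,0.3,19.9,0]]])

```text
time_s: 43.85
tcp_pos: [0.5552, 0.272, 0.1203]
orientation: [0.001, -0.012, 1.0, 0.0]
contact_force: [0.6, -0.2, -1.7]
width: 0.0654
```

>>> send_rows(plan=[[[0,0,0.1,0],[0,0,0.1,0]]])

```text
time_s: 44.1
tcp_pos: [0.555, 0.2719, 0.1189]
orientation: [0.0, -0.012, 1.0, 0.0]
contact_force: [0.2, -0.7, -0.8]
width: 0.0651
```

Close to contact; 1 mm more, then release.

>>> send_rows(plan=[[[0,0,0.1,0],[0,0,0.1,0]]])

```text
time_s: 44.35
tcp_pos: [0.5553, 0.2719, 0.1188]
orientation: [0.001, -0.012, 1.0, 0.0]
contact_force: [-0.4, -0.6, 4.7]
width: 0.0651
```

>>> send_rows(plan=[[[0,0,0,0],[0,0,0,0],[0,0,0,0],[0,0,0,0],[0,0,-3,0],[0,0,-8,0],[0,0,-14,0],[0,0,-18,0],[0,0,-18,0]]], fingers=8.7)

```text
time_s: 45.48
tcp_pos: [0.5565, 0.2724, 0.3017]
orientation: [0.003, -0.012, 1.0, 0.002]
contact_force: [0.2, 0.1, 0.1]
width: 0.0868
```

```bash
python3 - <<'E'
from h import *
go(.4055,.191,.26,1.4)
s=shot("side");crop(s,210,90,400,270,4,"s24.png")
t=shot("top");crop(t,200,180,330,290,5,"t24.png")
E
```

```text
t 45.48 tcp [0.5565 0.2724 0.3017] yaw 91.38 tilt 0.47 j7 1.15 w 0.0868 F [0.2 0.1 0.1]
-> row [15.32 -7.79  4.03] 90.0
```

View pics/s24.png

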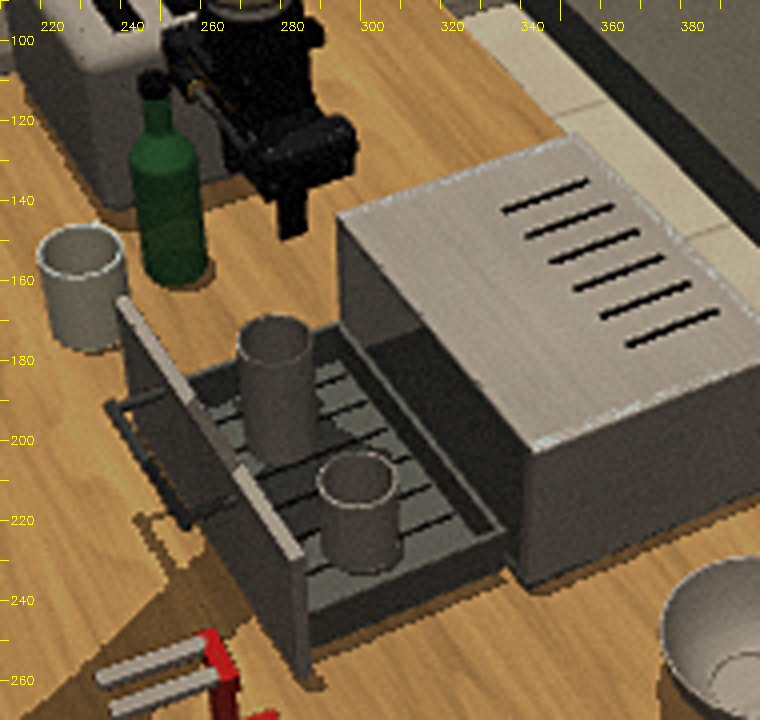

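View pics/t24.png

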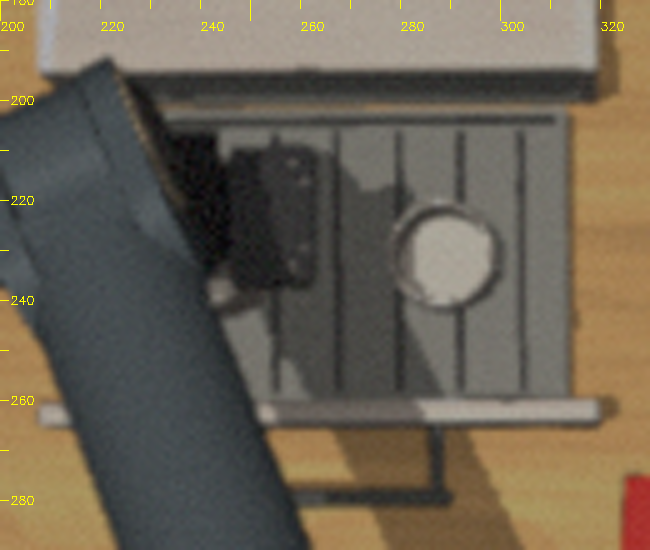

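>>> send_rows(plan=[[[2,-1,0,10],[5,-2.5,0,20],[8,-4,0,30],[11,-5.6,0,40],[13.5,-6.9,0,50],[15.3,-7.8,0,60],[15.3,-7.8,2,70],[15.3,-7.8,4,80],[15.3,-7.8,4,90],[15.3,-7.8,4,90],[15.3,-7.8,4,90],[15.3,-7.8,4,90]]], fingers=4.2)

```text
time_s: 47.08
tcp_pos: [0.4037, 0.1901, 0.2574]
orientation: [-0.0, 0.698, 0.716, -0.0]
contact_force: [-0.1, -0.2, 0.2]
width: 0.0417
```

```bash
python3 - <<'E'
from h import *
go(.4055,.191,.132,1.4)
s=shot("side");crop(s,200,120,400,270,4,"s25.png")
E
```

```text
t 47.08 tcp [0.4037 0.1901 0.2574] yaw 1.46 tilt 0.01 j7 -0.48 w 0.0417 F [-0.1 -0.2  0.2]
-> row [ 0.09  0.19 12.54] 0.1
```

View pics/s25.png

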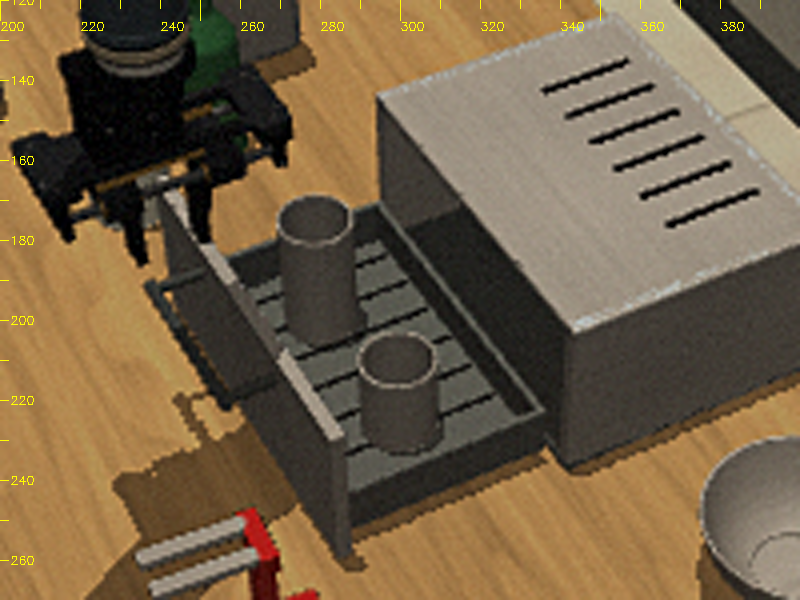

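>>> send_rows(plan=[[[0.1,0.2,3,0],[0.1,0.2,6,0],[0.1,0.2,9,0],[0.1,0.2,11.3,0],[0.1,0.2,12.5,0],[0.1,0.2,12.5,0],[0.1,0.2,12.5,0]]])

```text
time_s: 48.0
tcp_pos: [0.4064, 0.1915, 0.1333]
orientation: [0.0, 0.698, 0.716, 0.001]
contact_force: [0.3, -0.4, 0.3]
width: 0.0416
```

>>> send_rows(plan=[[[0,0,0,0],[0,0,0,0],[0,0,0,0],[0,0,0,0],[0,0,0,0]]], fingers=0)

```text
time_s: 48.62
tcp_pos: [0.4069, 0.1912, 0.1328]
orientation: [0.001, 0.699, 0.716, 0.001]
contact_force: [5.7, -0.4, -2.4]
width: 0.0111
```

>>> send_rows(plan=[[[0,0.3,0,0],[0,0.9,0,0],[0,1.8,0,0],[0,3,0,0],[0,4.2,0,0],[0,5.4,0,0],[0,6.6,0,0],[0,7.8,0,0],[0,9,0,0],[0,10.2,0,0],[0,11.4,0,0],[0,12.6,0,0],[0,13.8,0,0],[0,15,0,0],[0,16.2,0,0],[0,17.3,0,0],[0,18.3,0,0],[0,19,0,0],[0,19.4,0,0],[0,19.4,0,0]]])

```text
time_s: 51.12
tcp_pos: [0.6002, 0.1965, 0.1328]
orientation: [0.0, 0.698, 0.716, 0.001]
contact_force: [0.5, 2.0, 3.8]
width: 0.011
```

>>> send_rows(plan=[[[0,0.1,0,0],[0,0.2,0,0],[0,0.3,0,0],[0,0.4,0,0],[0,0.4,0,0]]])

```text
time_s: 51.75
tcp_pos: [0.6032, 0.1966, 0.1328]
orientation: [-0.001, 0.698, 0.716, 0.0]
contact_force: [-1.8, 1.4, 5.6]
width: 0.0109
```

```bash
python3 - <<'E'
from h import *
go(.605,.196,.25,1.4)
s=shot("side");crop(s,240,110,430,250,4,"s26.png")
E
```

```text
t 51.75 tcp [0.6032 0.1966 0.1328] yaw 1.41 tilt 0.07 j7 -0.16 w 0.0109 F [-1.8  1.4  5.6]
-> row [ -0.05   0.17 -11.72] 0.0
```

View pics/s26.png

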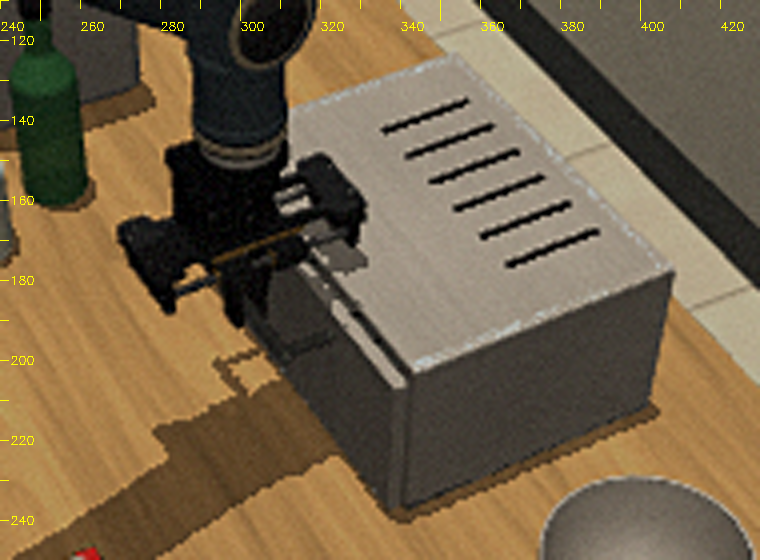

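Essentially shut (initial closed grip at x ≈ 0.604). A little more push until the stop is felt.

>>> send_rows(plan=[[[0,0.2,0,0],[0,0.4,0,0],[0,0.4,0,0],[0,0.4,0,0]]])

```text
time_s: 52.3
tcp_pos: [0.6069, 0.1967, 0.1328]
orientation: [-0.001, 0.698, 0.716, -0.0]
contact_force: [-1.9, 1.6, 5.9]
width: 0.0109
```

>>> send_rows(plan=[[[0,0,0,0],[0,0,0,0],[0,0,0,0],[0,0,0,0],[0,0,-2,0],[0,0,-6,0],[0,0,-11,0],[0,0,-16,0],[-2,-6,-18,0],[-2,-12,-18,0],[-2,-12,-18,0],[-2,-12,-18,0]]], fingers=4)

```text
time_s: 53.8
tcp_pos: [0.4889, 0.1733, 0.3141]
orientation: [0.0, 0.698, 0.716, 0.002]
contact_force: [-0.2, -0.5, 0.8]
width: 0.04
```

```bash
python3 - <<'E'
from h import *
go(.605,.196,.25,1.4)
s=shot("side");crop(s,240,110,440,250,4,"s27.png");crop(s,340,270,440,370,5,"s27b.png")
t=shot("top");cv2.imwrite("pics/t27.png",t["img"][:,:,::-1])
E
```

```text
t 53.8 tcp [0.4889 0.1733 0.3141] yaw 1.39 tilt 0.19 j7 -0.33 w 0.04 F [-0.2 -0.5  0.8]
-> row [ 1.98 11.65  6.45] -0.0
```

View pics/s27.png

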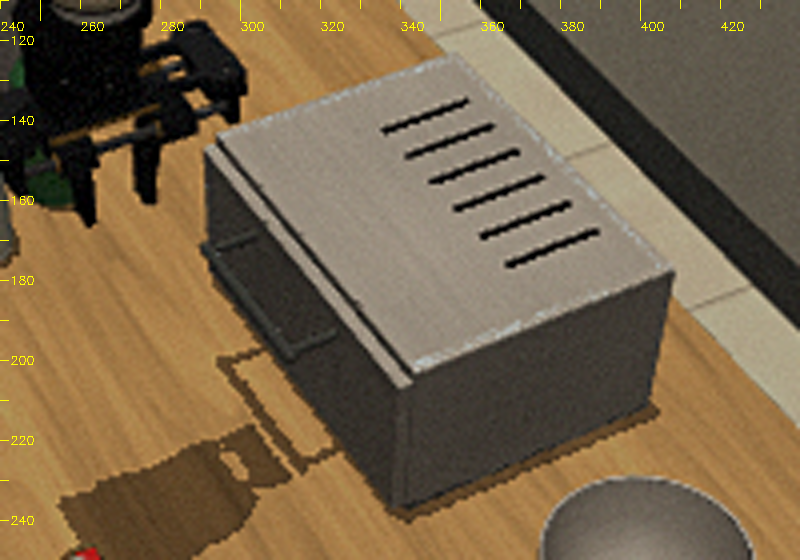

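View pics/s27b.png

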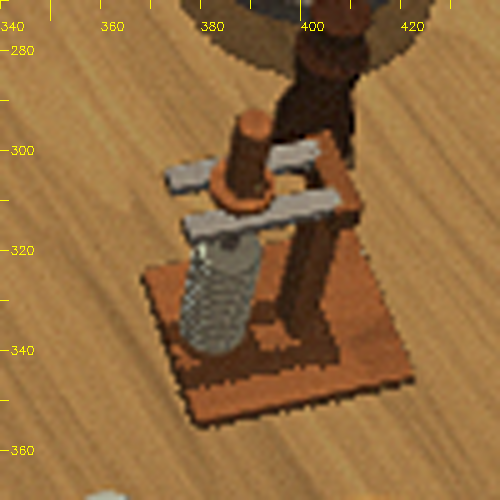

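View pics/t27.png

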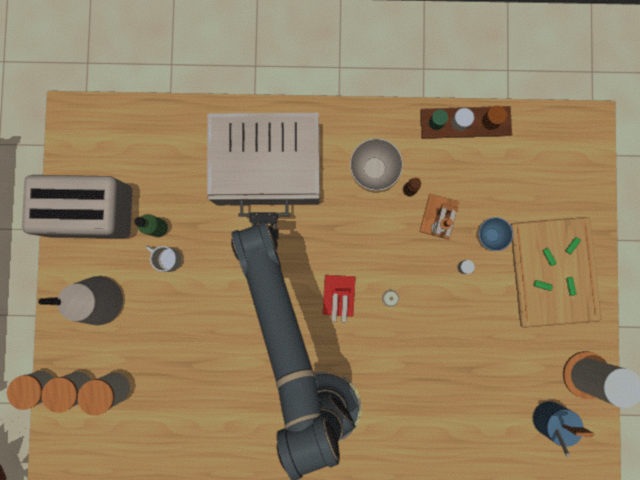

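```bash
python3 -c "
from station import ticket; print(ticket.finish_job())"
```

```text
the job is handed in; nothing more can be done
None
```

The job is done and handed in at about 54 s of the 210 s allowed. `finish_job` gave no verdict, so I only have my own checks.

- **Beakers:** only the short and the tall beaker were there; no medium one showed up in either camera.
- **Brushing:** short first, then tall, each brushed bottom, rim, bottom. By my estimate, from the gripper height and where I gripped the brush, the tip reached about 3 mm above the short beaker's floor and about 5 mm above the tall one's. I ran one extra stroke in the short beaker because its second push had stopped about 11 mm up, still within the 18 mm limit.
- **Knocked beaker:** the short beaker had been shifted about 5 cm when I looked after hanging the brush back up. I located it again before picking it up.
- **Last checks:**
  - **Drawer:** it looks shut, with the handle back within about a pixel of where it started. The arm was pressing lightly at the end, so the stop was not clearly felt.
  - **Brush:** it hangs upright with its collar on both prongs.
  - **Other items:** they look unmoved.
  - **Gripper:** it is clear of everything.
- **Not verified:** both beakers stood upright in the drawer before I closed it gently. I could not see inside once it was shut.

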